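# Tilt-bench slip test: load the sled, raise the plate to the index and hold

## Robot

A 6-joint arm with a two-finger parallel gripper is mounted at the origin on the work surface. World frame = base frame: x ahead of the robot, y to its left, z up, the work surface at z = 0. Lengths are in m, angles in degrees, forces in N, time in s.
With the tool pointing down it reaches from about 0.4 to 0.825 m from the base axis. Payload 7 kg.
Tool frame: the origin (TCP) lies midway between the tips of the shut fingers; the grasp point (between the pads) lies 19 mm behind it; z points along the fingers, y is the direction in which the jaws open and shut (so a half turn about z gives the same grasp; the last joint's range is limited). The gripper opens to 85 mm and grips with 20 to 120 N. Pads are 22 mm wide; open, the fingers measure 114 mm over their backs; the gripper's body (76 mm by 85 mm) begins 54 mm behind the grasp point. The pads swing forward as they close: fully open they stand 13 mm farther back than shut.
Start: joints at [-58.207, 20.546, 0.682, 0, -70.136, -16.507], TCP at [0.178, -0.651, 0.201] pointing down, gripper open.
Joint ranges: [-176.03, 176.03], [-82.01, 121.73], [-58.28, 71.71], [-173.87, 95.51], [-174.79, -0.11], [-173.66, 173.66]. Speed limits (degrees/s): [136.94, 136.94, 172.46, 180, 180, 180].

## Interface

Orientations are given as [roll, pitch, yaw] about the fixed x, y, z axes, in that order (R = Rz(yaw) Ry(pitch) Rx(roll)).
In Python, from station import ctrl gives the robot as it stands.
- The arm moves only by the tool carry_out, never from a script. Its argument "rows" is a list of rows, each a list of 4 numbers: the shift along the tool's x, y, z in cm, then the turn about the tool's z in rad. In form: [[dx, dy, dz, twist], ...]. A call has 1 to 8 rows; each row is the pose to reach, as a shift and turn from the pose measured when the call began, along the tool's axes at that moment; what a row does not reach only later rows make up. A row lasts 1/8 s, in which the tool goes at most 62.5 mm and 10.7 degrees, less where a joint would pass 70% of its speed; a pose out of reach is approached as far as the arm can. A call with a gripper value outside its range is refused whole. "claw" is the finger opening in cm, from 0 to 8.54, set as the call begins (left out, the last holds). The fingers move at their own pace and stop on an object; "grip_force" is the grip in N (left out, the last holds). Time passes only in rows, so rows that repeat a pose let the fingers close. It gives the time, the measured TCP pose, the force and the opening at its end, in the units of the state.
- ctrl.observe(): the state, without advancing time (a new reading comes with each control period).
- ctrl.camera(name): name is "side" or "top" or "wrist"; returns a dict with "img" (384x512x3 uint8, red, green, blue), "depth" (384x512 float32, m along the optical axis (not along the pixel's ray), 0 where there is no reading), "K" (3x3 intrinsics, pixels), "position" and "attitude" of the camera in the world; the wrist camera has in their place "mount" (4x4, takes a point from camera to tool coordinates, whose origin is the TCP and whose axes are the flange's). Camera axes: x right, y down, z forward; pixel columns grow to the right and rows downward; lengths in m; the calibration is good to about 2 mm. A picture is of the moment at which its call begins: read the wrist's pose just before it.
- ctrl.sign_off(): hands the job in, once; it reports no verdict.
The state is a dict: "t": time; "joints": joint angles; "joint_vel": joint speeds; "joint_torque": joint torques, N m; "ee_pos": TCP position; "orientation": TCP orientation; "wrist_force": force on the tool from outside, world axes, zero at the start; "torque": the same for the moment, N m; "opening": finger opening in m.
Only numpy, scipy, OpenCV 4.12 (cv2) and the standard library are available. Lean on these libraries where they do the work, as an engineer would, in place of code of your own. Each camera call takes 0.05 s, during which the arm holds its last target.

## Task

Run the hold of a slip test on the tilt bench: pick up the larger of the two square friction sleds by its post, set it down gently and squarely on the level tilt plate, midway across and between the two scribed lines, and let go of it. Then take the plate's grab handle and swing the plate smoothly up until the pointer on its edge lines up with the index clamped on the quadrant, with the sled staying where you set it, and finish while holding the plate there in the gripper: it falls back if let go. Do not shift the index or move the other things on the table.

Things in the scene. Friction and masses are not known exactly. Their poses are not given: they have to be found in the camera images.
- sled_mid (a point): the larger of two square friction sleds, on the table: rubber-faced steel base 64 x 64 mm, 10 mm thick, with a plain upright aluminium post (to pick it up by) on its centre, 18 mm in diameter, 10 to 60 mm above the underside. 0.2 to 0.4 kg. This point: on the post's axis, 30 mm above the underside; z up, x and y along the base's sides (any quarter turn is as good)
- tilt_rig: the tilt bench: black base 170 (x) x 420 (y) mm, 12 mm high, bolted to the table; origin at the centre of its underside. On it an aluminium plate 110 mm wide, 338 mm long, 8 mm thick, hinged at the -y end, its level top face 50 mm above the table; the +y end lifts. An upright aluminium arc, graduated every 5 degrees, up to 150 mm high, stands beside the plate's +x edge
- plate_place (a point): the sled's place on the plate: a point on its top face at mid-width, half-way between two thin dark lines scribed across it 84 mm apart, 190 mm from the hinge axis. Axes turn with the plate: y along the plate from hinge to free end, z normal to it, x along the hinge
- plate_handle (a point): centre of the grab handle's bar, on top of the plate near its free end: a round dark steel bar 12 mm in diameter along x, on two upright posts 92 mm apart; 45 mm above the plate's top face, 305 mm along the plate from the hinge axis, 115 mm beyond the sled's place. Axes as for the sled's place
- plate_hinge (a point): middle of the hinge axis, 4 mm below the level of the plate's top face, at the end away from the handle. The plate turns about this frame's x axis; a positive turn raises the handle end. Axes as for the sled's place
- plate_pointer (a point): tip of the thin brass pointer needle on the plate's +x edge, at mid-thickness, 146 mm along the plate from the hinge axis
- index_tip (a point): tip of the brass index clamped on the arc, 148.5 mm from the hinge axis. Its y points from the hinge axis outward through the tip: the plate is at the marked angle when its y is parallel to this y, pointer and index tips then side by side (13 mm apart along x)
- tilt_plate (a joint): angle of the plate, rad: 0 lying level on its rests, growing as the handle end is raised, at most 1.0. The plate weighs 0.75 kg (some 4 to 6 N at the handle with the sled on), its hinge is almost free, and it falls back when let go
- index (a joint): angle at which the index is clamped, rad, on the same scale as the plate's angle: 0.24 to 0.45. The clamp is tight; not to be moved
- small_sled: bystander: a smaller sled of the same make, base 44 mm square and 10 mm thick, the same post (18 mm in diameter, top 60 mm up); origin at the centre of its underside. It may stand nearer to or farther from the robot than the large sled. Not used
- impact_hammer: bystander: impact hammer lying flat, 240 mm long, 80 mm wide at the head, 26 mm high; origin on the table under its handle, 112 mm from the head's outer side, x towards the head
- mouse: bystander: black computer mouse, 104 x 60 x 33 mm; origin at the centre of its underside
- mass_stack: bystander: two round steel masses with a stem, 52 mm in diameter, 60 mm high; origin at the centre of its underside
- spirit_level: bystander: aluminium spirit level lying along its y, 22 x 160 x 38 mm; origin at the centre of its underside
- driver: bystander: screwdriver with a black handle lying flat along its x, 190 mm long; origin on the table under it
- sensor_cube: bystander: aluminium block 32 x 32 x 28 mm with a small round sensor on top, 38 mm high in all; origin at the centre of its underside

How it is judged (in metres and radians):
On the way:
1. the sled stands squarely between the scribed lines on the level plate and has been let go (x of sled_mid in the frame of plate_place between -0.02 and 0.02 m and y of sled_mid in the frame of plate_place between -0.014 and 0.014 m and z of sled_mid in the frame of plate_place between 0.024 and 0.036 m and angle between the z axis of sled_mid and the z axis of plate_place, either way round below 0.1 rad and (angle between the y axis of sled_mid and the y axis of plate_place, either way round below 0.17 rad or angle between the x axis of sled_mid and the y axis of plate_place, either way round below 0.17 rad) and contact force between sled and the fingers below 0.1 N and value of joint tilt_plate below 0.02 rad and linear speed of sled below 0.02 m/s), for 0.3 s.
At the end, for the whole second after the job is handed in: Fingers hold the plate (over 1 N) at rest within 0.04 rad of the index, nothing else under it; the sled rests on it, let go, centre within 14 mm along and 20 mm across of its place, square within 0.17 rad; index not moved over 6 mm, bystanders not over 30 mm (x of sled_mid in the frame of plate_place between -0.02 and 0.02 m and y of sled_mid in the frame of plate_place between -0.014 and 0.014 m and z of sled_mid in the frame of plate_place between 0.024 and 0.036 m and angle between the z axis of sled_mid and the z axis of plate_place, either way round below 0.1 rad and (angle between the y axis of sled_mid and the y axis of plate_place, either way round below 0.17 rad or angle between the x axis of sled_mid and the y axis of plate_place, either way round below 0.17 rad) and contact force between sled and the fingers below 0.1 N and angle between the y axis of plate_place and the y axis of index_tip, either way round below 0.04 rad and value of joint tilt_plate above 0.15 rad and velocity of joint tilt_plate between -0.05 and 0.05 rad/s and linear speed of sled below 0.02 m/s and contact force between tilt_plate and the fingers above 1 N and contact force between tilt_plate and small_sled below 0.1 N and contact force between tilt_plate and impact_hammer below 0.1 N and contact force between tilt_plate and mouse below 0.1 N and contact force between tilt_plate and mass_stack below 0.1 N and contact force between tilt_plate and spirit_level below 0.1 N and contact force between tilt_plate and driver below 0.1 N and contact force between tilt_plate and sensor_cube below 0.1 N and distance of index_tip from where it was at the start of the episode below 0.006 m and distance of each of small_sled, impact_hammer, mouse, mass_stack, spirit_level, driver, sensor_cube from where it was at the start of the episode below 0.03 m); the arm keeps its last pose, push and grip.
It fails at once if the sled is dropped or thrown (linear speed of sled above 0.5 m/s and contact force between sled and the fingers below 0.05 N).
It fails at once if the index is shifted (distance of index_tip from where it was at the start of the episode above 0.006 m).
It fails at once if a bystander is moved by more than 30 mm (distance of any of small_sled, impact_hammer, mouse, mass_stack, spirit_level, driver, sensor_cube from where it was at the start of the episode above 0.03 m).
It also fails if it takes over 64 s, if anything falls off the work surface, if the arm or the gripper's body presses on something with over 40 N, if the wrist force passes 120 N, or if a joint passes its speed limit or range.

## Working session

There is one attempt and no reset: what is moved stays moved. The work goes in short steps, Python scripts to look and compute and a tool call to move; the robot and the scene stay as the last step left them, time stands still between calls to the robot, and variables do not carry over. Pictures are saved under pics/ and viewed, and the job is handed in when it is done.

Besides the shell and the picture viewer there is one more tool, called after ">>>" as a command line: name --pt "numbers of a row" for each row, then --argument value for the rest. carry_out: Moves the arm, as the interface text tells. Its arguments: {"type":"object","properties":{"rows":{"type":"array"},"claw":{"type":"number"},"grip_force":{"type":"number"}},"required":["rows"]}

```bash
ls; mkdir -p pics; python3 - <<'E'
from station import ctrl
import cv2,numpy as np
print(ctrl.observe())
for n in ["side","top","wrist"]:
    c=ctrl.camera(n); cv2.imwrite(f"pics/{n}0.png",c["img"][:,:,::-1]); np.savez(f"{n}0.npz",**c)
    print(n,{k:v for k,v in c.items() if k not in("img","depth")})
E
```

```text
pics
{'t': 0.0, 'joints': array([-5.82075064e+01,  2.05927449e+01,  6.33718473e-01, -2.03553973e-02,
       -7.01344248e+01, -1.65071093e+01]), 'joint_vel': array([-0.01061556,  0.04222427, -0.05393301, -0.05218287,  0.02973142,
       -0.03337205]), 'joint_torque': array([ 3.67044004e-04, -5.83322847e+01,  2.93423277e+01,  6.93658099e+00,
       -5.99586041e-03,  1.35335813e-05]), 'ee_pos': array([ 0.17778646, -0.6506225 ,  0.20014777]), 'orientation': array([ 1.79904963e+02, -8.20879836e-03, -1.64721542e+02]), 'wrist_force': array([ 0.37668308,  0.19131614, -1.01042796]), 'torque': array([-0.02683825, -0.04371412, -0.02771654]), 'opening': 0.08566114711862886}
side {'K': array([[477.40729535,   0.        , 256.75771158],
       [  0.        , 477.40729535, 188.22083666],
       [  0.        ,   0.        ,   1.        ]]), 'position': array([0.02019856, 1.39810663, 1.21247208]), 'attitude': array([-126.39904065,    0.67813432, -158.44265059])}
top {'K': array([[437.01265242,   0.        , 254.09393167],
       [  0.        , 437.01265242, 186.84613352],
       [  0.        ,   0.        ,   1.        ]]), 'position': array([0.3766025 , 0.02760509, 1.56464398]), 'attitude': array([-171.20030677,   -1.10452376,  -89.72670876])}
wrist {'K': array([[287.59580758,   0.        , 252.31074872],
       [  0.        , 287.59580758, 192.63647772],
       [  0.        ,   0.        ,   1.        ]]), 'mount': array([[ 5.01487899e-04, -9.59287587e-01, -2.82430652e-01,
         7.32561686e-02],
       [ 9.99998345e-01, -1.29095956e-05,  1.81945932e-03,
        -1.16711337e-03],
       [-1.74903081e-03, -2.82431097e-01,  9.59285993e-01,
        -1.73026428e-01],
       [ 0.00000000e+00,  0.00000000e+00,  0.00000000e+00,
         1.00000000e+00]])}
```

View pics/side0.png

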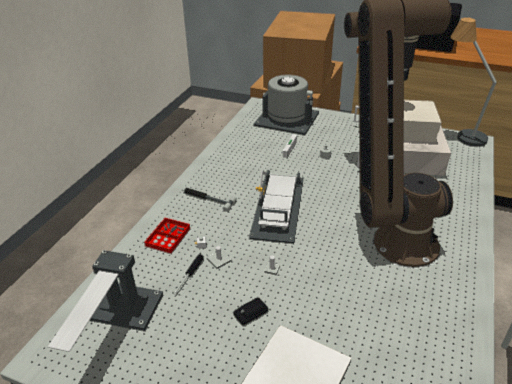

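View pics/top0.png

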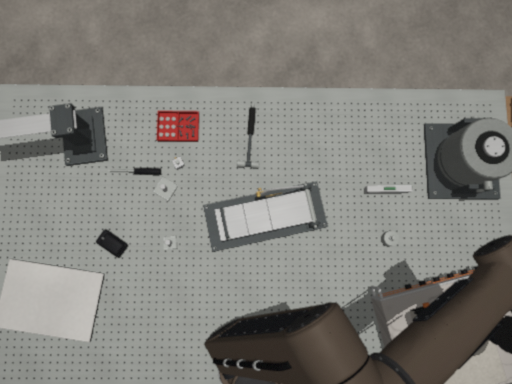

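View pics/wrist0.png

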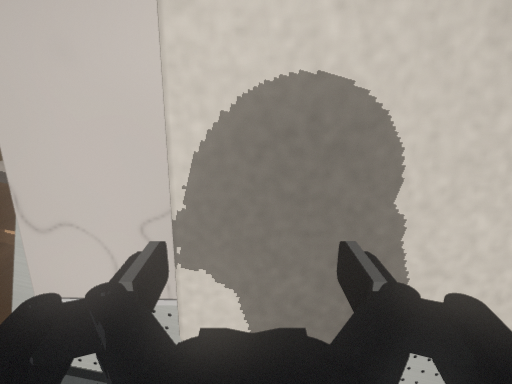

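```bash
cat > h.py <<'E'
import numpy as np,cv2
from scipy.spatial.transform import Rotation as R
def camT(c,obs=None):
    T=np.eye(4)
    if 'mount' in c:
        B=np.eye(4);B[:3,:3]=R.from_euler('xyz',obs['orientation'],degrees=True).as_matrix();B[:3,3]=obs['ee_pos'];return B@c['mount']
    T[:3,:3]=R.from_euler('xyz',c['attitude'],degrees=True).as_matrix();T[:3,3]=c['position'];return T
def ray(c,uv,obs=None):
    T=camT(c,obs);K=c['K'];d=np.array([(uv[0]-K[0,2])/K[0,0],(uv[1]-K[1,2])/K[1,1],1.])
    return T[:3,3],T[:3,:3]@d
def onz(c,uv,z,obs=None):
    o,d=ray(c,uv,obs);return o+d*(z-o[2])/d[2]
def proj(c,P,obs=None):
    T=np.linalg.inv(camT(c,obs));p=T[:3,:3]@np.asarray(P)+T[:3,3];q=c['K']@p;return q[:2]/q[2]
def tri(rays):
    A=np.zeros((3,3));b=np.zeros(3)
    for o,d in rays:
        d=d/np.linalg.norm(d);M=np.eye(3)-np.outer(d,d);A+=M;b+=M@o
    p=np.linalg.solve(A,b);return p,[np.linalg.norm(np.cross(p-o,d/np.linalg.norm(d))) for o,d in rays]
def load(n):
    z=np.load(n,allow_pickle=True);return {k:z[k] for k in z.files}
def dep(c,uv,obs=None,r=0):
    u,v=map(int,uv);o,d=ray(c,uv,obs);D=c['depth'][v-r:v+r+1,u-r:u+r+1];return o+d*np.median(D[D>0])
E
python3 - <<'E'
from h import *
t=load('top0.npz');s=load('side0.npz')
cv2.imwrite('pics/topc.png',cv2.resize(t['img'][80:260,90:345,::-1],None,fx=3,fy=3,interpolation=cv2.INTER_CUBIC))
cv2.imwrite('pics/sidec.png',cv2.resize(s['img'][130:330,150:350,::-1],None,fx=3,fy=3,interpolation=cv2.INTER_CUBIC))
for n,uv in dict(big=(165,187),small=(170,243),l=(222,225),r=(312,205),mid=(265,215),idx=(259,193)).items(): print(n,dep(t,uv))
E
```

```text
big [0.60661295 0.30878398 0.06100068]
small [0.41420231 0.28613855 0.0539411 ]
l [0.47670787 0.1096205  0.0537727 ]
r [ 0.54774714 -0.20197798  0.05778358]
mid [ 0.51244445 -0.03880107  0.05120102]
idx [ 0.58219673 -0.01618709  0.10254909]
```

View pics/topc.png

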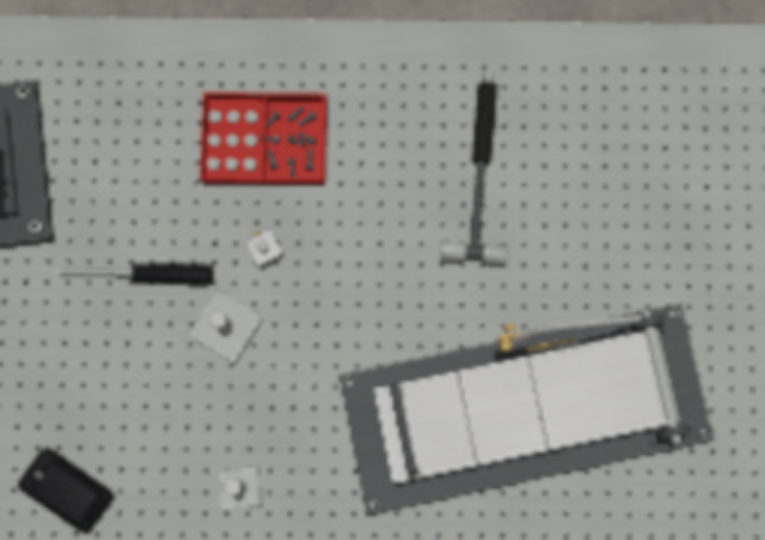

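View pics/sidec.png

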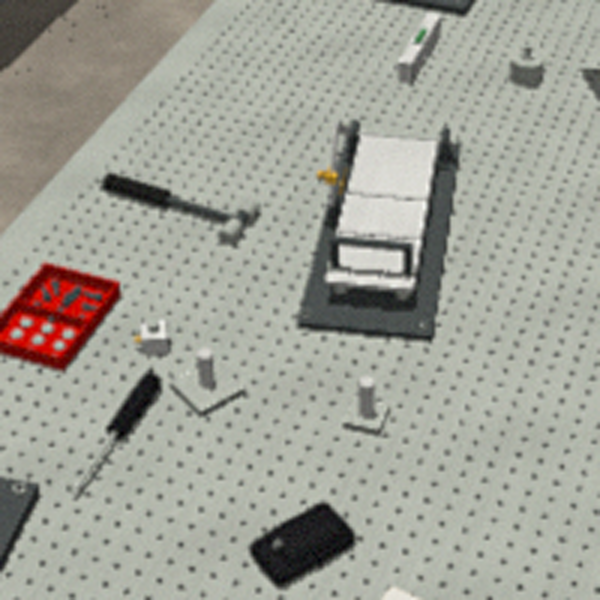

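```bash
cat > to.py <<'E'
import sys
from station import ctrl
from h import *
def rel(p,yaw=None,o=None):
    o=o or ctrl.observe();B=R.from_euler('xyz',o['orientation'],degrees=True).as_matrix()
    d=B.T@(np.asarray(p)-o['ee_pos'])*100
    tw=0 if yaw is None else -np.radians((yaw-o['orientation'][2]+180)%360-180)
    return np.round(np.r_[d,tw],3)
if __name__=='__main__':
    a=list(map(float,sys.argv[1:]));o=ctrl.observe()
    print(np.round(o['ee_pos'],4),np.round(o['orientation'],2),np.round(o['joints'],1),o['t'])
    for i in range(0,len(a),4): print(rel(a[i:i+3],a[i+3],o))
E
python3 to.py 0.24 -0.6 0.32 -164.7 0.55 -0.25 0.36 -164.7  0.55 0.20 0.36 -164.7 
python3 - <<'E'
from h import *
t=load('top0.npz')
print('machine',dep(t,(470,160)),dep(t,(395,240)),dep(t,(415,310)),dep(t,(450,300)))
E
```

```text
[ 0.1778 -0.6507  0.2004] [ 1.7993e+02 -1.0000e-02 -1.6472e+02] [-58.2  20.6   0.6  -0.  -70.1 -16.5] 0.15
[ -7.334   3.272 -11.959  -0.   ]
[-46.461  28.87  -15.932  -0.   ]
[-58.319  72.28  -15.878  -0.   ]
machine [ 0.67956609 -0.68981337  0.2061698 ] [ 0.42900317 -0.49259143  0.04124081] [ 0.20830779 -0.5012671   0.17094928] [ 0.28919535 -0.3791961   0.67983377]
```

>>> carry_out --pt "-1 0.5 -6 0" --pt "-4 1.5 -12 0" --pt "-10 5 -14 0" --pt "-16 9 -16 0" --pt "-21.5 12.5 -16 0" --pt "-27 16 -16 0" --pt "-33 20 -16 0" --pt "-38 23.5 -16 0"

```text
t: 1.15
ee_pos: [0.4585, -0.3516, 0.3605]
orientation: [179.9, -0.0, -164.7]
wrist_force: [1.1, -0.2, -0.6]
opening: 0.0856
```

```bash
python3 to.py 0.57 -0.20 0.36 -164.7  0.57 0.20 0.36 -148
```

```text
[ 0.4585 -0.3516  0.3605] [ 179.92   -0.   -164.72] [-18.1   7.9   4.2  -0.1 -86.3 -56.6] 1.15
[-14.749  11.687   0.063  -0.   ]
[-25.292  50.273   0.115  -0.292]
```

>>> carry_out --pt "-5 3.5 0 0" --pt "-9.5 7 0 0" --pt "-12 12.5 0 0" --pt "-13 18 0 0" --pt "-14 22 0 0" --pt "-14 24 0 0" --pt "-14 24 0 0"

```text
t: 2.02
ee_pos: [0.53, -0.0819, 0.3609]
orientation: [179.9, 0.0, -164.6]
wrist_force: [-0.4, -0.1, 0.2]
opening: 0.0854
```

```bash
cat > snap.py <<'E'
import sys
from station import ctrl
from h import *
n=sys.argv[1];o=ctrl.observe();c=ctrl.camera('wrist');c.update(orientation=o['orientation'],ee_pos=o['ee_pos']);np.savez(n+'.npz',**c)
cv2.imwrite(f'pics/{n}.png',c['img'][:,:,::-1]);print(o['ee_pos'],o['orientation'],o['joint_vel'].round(2))
E
python3 snap.py w1
```

```text
[ 0.53004076 -0.08193714  0.36093889] [ 1.79912939e+02  1.31563625e-02 -1.64578436e+02] [-2.03  0.79  0.5   0.25 -0.09  1.37]
```

View pics/w1.png

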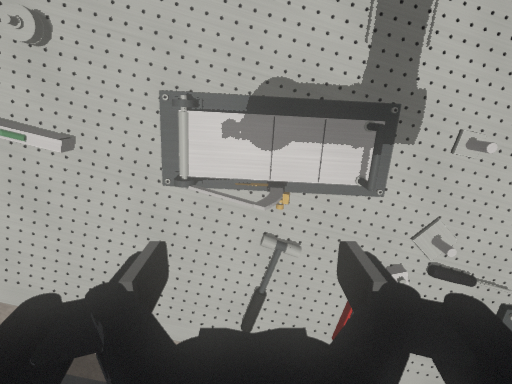

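```bash
python3 to.py 0.48 0.13 0.34 -148  
```

```text
[ 0.5302 -0.0827  0.3608] [ 179.92    0.   -164.63] [ 12.    3.7  -0.5  -0.1 -85.7 -86.6] 2.075
[-0.798 21.84   2.114 -0.29 ]
```

>>> carry_out --pt "0 5 0 0" --pt "0 10.5 1 -0.1" --pt "0 16 2 -0.2" --pt "0 20 2 -0.29" --pt "0 21.5 2 -0.29" --pt "0 21.5 2 -0.29" --pt "0 21.5 2 -0.29"

```text
t: 2.95
ee_pos: [0.4736, 0.1237, 0.3411]
orientation: [179.9, 0.0, -148.1]
wrist_force: [0.1, 0.1, 0.1]
opening: 0.0852
```

```bash
python3 snap.py w2
```

```text
[0.47358738 0.12365352 0.34109426] [ 1.79939496e+02  8.68800856e-03 -1.48107013e+02] [-0.39 -0.06 -0.06  0.01  0.01  0.03]
```

View pics/w2.png

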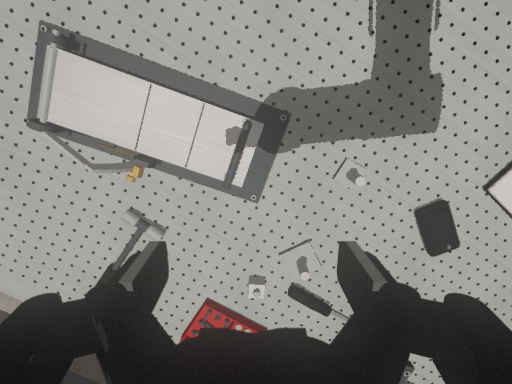

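```bash
python3 - <<'E'
from h import *
for n,(a,b,c,d) in dict(w1=(80,215,150,410),w2=(20,220,20,300)).items():
    I=load(n+'.npz')['img'][a:b,c:d,::-1]
    f=800/(d-c); f=min(f,600/(b-a)); f=int(f) 
    cv2.imwrite(f'pics/{n}z.png',cv2.resize(I,None,fx=f,fy=f,interpolation=cv2.INTER_CUBIC)); print(n,f)
I=load('w2.npz')['img'][140:320,230:400,::-1];cv2.imwrite('pics/w2s.png',cv2.resize(I,None,fx=3,fy=3,interpolation=cv2.INTER_CUBIC))
E
```

```text
w1 3
w2 2
```

View pics/w1z.png

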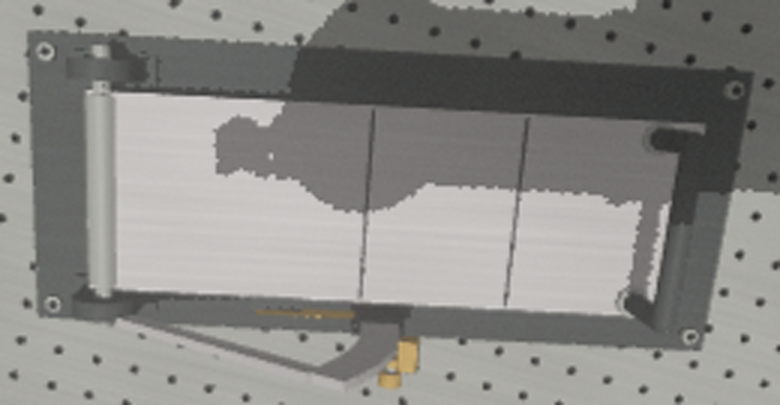

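View pics/w2z.png

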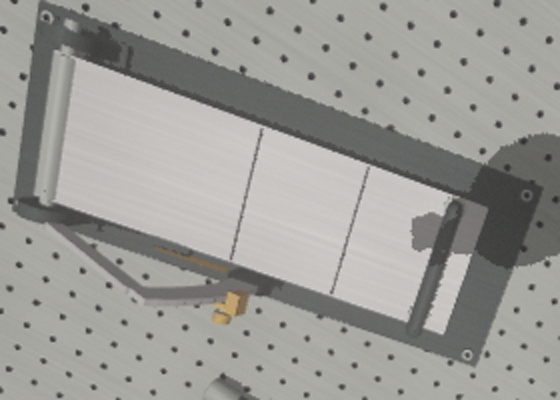

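View pics/w2s.png

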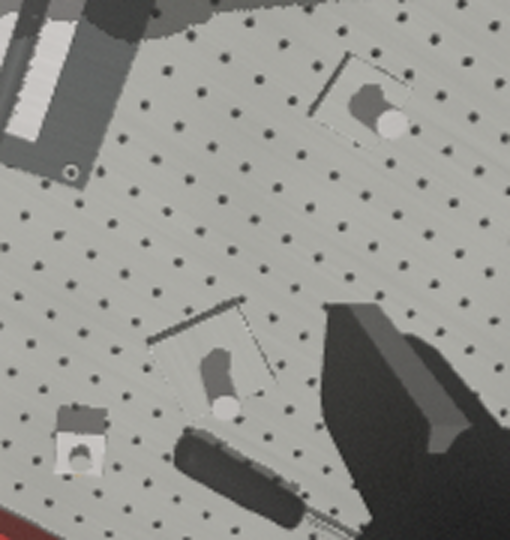

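```bash
python3 - <<'E'
from h import *
w1=load('w1.npz');w2=load('w2.npz');t=load('top0.npz');s=load('side0.npz')
f1=lambda p:(p[0]/3+150-.33,p[1]/3+80-.33); f2=lambda p:(p[0]/2+20-.25,p[1]/2+20-.25); f3=lambda p:(p[0]/3+230-.33,p[1]/3+140-.33)
P={}
for n,a,b in [('A-',(374,110),(262,130)),('A+',(361,297),(231,259)),('B-',(527,119),(368,168)),('B+',(506,306),(333,292)),('H-',(688,148),(455,208)),('H+',(664,325),(416,330)),('bolt1',(45,51),(46,17)),('bolt2',(735,90),(527,196)),('bolt3',(690,337),(467,354)),('idxblock',(408,352),(236,303))]:
    p,e=tri([ray(w1,f1(a),w1),ray(w2,f2(b),w2)]);P[n]=p;print(n,p.round(4),np.round(e,4),'depth',dep(w1,f1(a),w1).round(3),dep(w2,f2(b),w2).round(3))
m=(P['A-']+P['A+']+P['B-']+P['B+'])/4
d=(P['B-']+P['B+']-P['A-']-P['A+'])/2;print('place',m,'d',np.linalg.norm(d),'az',np.degrees(np.arctan2(d[1],d[0])))
for q in ('A','B'): d=P[q+'+']-P[q+'-'];print(q,np.degrees(np.arctan2(d[1],d[0])),np.linalg.norm(d))
d=P['bolt2']-P['bolt1'];print(np.degrees(np.arctan2(d[1],d[0])))
d=P['bolt2']-P['bolt3'];print(np.degrees(np.arctan2(d[1],d[0]))) 
print('sled post top: z.06',onz(w2,f3((227,407)),.06,w2))
p,e=tri([ray(w2,f3((227,407)),w2),ray(s,(150+205/3,130+353/3)),ray(t,(90+221/3,80+322/3))]);print(p,e)
C=[onz(w2,f3(q),.01,w2) for q in [(240,298),(148,342),(278,382),(188,425)]];print(np.round(C,4))
for i,j in ((0,1),(0,2),(1,3)): d=C[j]-C[i];print(np.degrees(np.arctan2(d[1],d[0])),np.linalg.norm(d))
print('ctr',(C[1]+C[2])/2)
E
```

```text
A- [ 0.4632 -0.0631  0.0502] [0.0007 0.0007] depth [ 0.462 -0.063  0.052] [ 0.464 -0.063  0.05 ]
A+ [ 0.5643 -0.0406  0.0511] [0.0002 0.0002] depth [ 0.564 -0.041  0.051] [ 0.565 -0.041  0.05 ]
B- [0.4451 0.0185 0.0502] [0.0003 0.0003] depth [0.445 0.018 0.051] [0.445 0.019 0.051]
B+ [0.5464 0.0417 0.0497] [0.0009 0.0009] depth [0.547 0.042 0.051] [0.545 0.042 0.051]
H- [0.4357 0.0911 0.0897] [0.0022 0.0022] depth [0.438 0.088 0.099] [0.433 0.09  0.101]
H+ [0.5261 0.1128 0.0938] [0.0008 0.0008] depth [0.526 0.11  0.101] [0.523 0.112 0.101]
bolt1 [ 0.4815 -0.2496  0.0185] [0.0001 0.0001] depth [ 0.481 -0.25   0.018] [ 0.482 -0.251  0.017]
bolt2 [0.3967 0.1378 0.0155] [0.0004 0.0004] depth [0.397 0.136 0.018] [0.397 0.137 0.019]
bolt3 [0.5409 0.1681 0.0191] [0.0003 0.0003] depth [0.541 0.168 0.019] [0.54  0.168 0.02 ]
idxblock [ 0.5786 -0.0126  0.091 ] [0.0006 0.0006] depth [ 0.576 -0.014  0.099] [ 0.576 -0.01   0.1  ]
place [ 0.50474524 -0.01086111  0.0503035 ] d 0.0838666672425139 az 102.37957521199337
A 12.524813378541637 0.103630620464071
B 12.94501962770657 0.1038542465135149
102.34307018525554
-168.11216657011977
sled post top: z.06 [0.60603024 0.31914239 0.06      ]
[0.60618703 0.31728891 0.05750511] [np.float64(0.0028135270811223754), np.float64(0.0010739014494914822), np.float64(0.0032225348765763896)]
[[0.5578 0.3066 0.01  ]
 [0.615  0.2738 0.01  ]
 [0.5942 0.3629 0.01  ]
 [0.6525 0.3307 0.01  ]]
-29.809601343386287 0.06594535883704578
57.08038861294397 0.06710766099792553
56.5928573989733 0.06817521647994398
ctr [0.60461122 0.31832723 0.01      ]
```

```bash
python3 to.py 0.605 0.318 0.17 -122 
```

```text
[0.4736 0.1236 0.3411] [ 1.7994e+02  1.0000e-02 -1.4812e+02] [ 37.6  -0.9  -7.8  -0.1 -83.1 -95.8] 3.0
[-21.423   9.549  17.125  -0.456]
```

>>> carry_out --pt "-4 1.5 1 -0.1" --pt "-9 3.5 3 -0.2" --pt "-14 6 7 -0.3" --pt "-18 8 11 -0.4" --pt "-20.5 9.2 14.5 -0.456" --pt "-21.4 9.5 17 -0.456" --pt "-21.4 9.5 17 -0.456" --pt "-21.4 9.5 17 -0.456" --claw 5

```text
t: 4.0
ee_pos: [0.6059, 0.3167, 0.1726]
orientation: [180.0, 0.1, -122.1]
wrist_force: [0.1, -0.0, 1.0]
opening: 0.0503
```

```bash
python3 snap.py w3
```

```text
[0.60587325 0.31667983 0.17257404] [ 1.79997258e+02  9.49922485e-02 -1.22052149e+02] [ 0.24 -1.39  0.43 -0.03  0.17 -0.01]
```

View pics/w3.png

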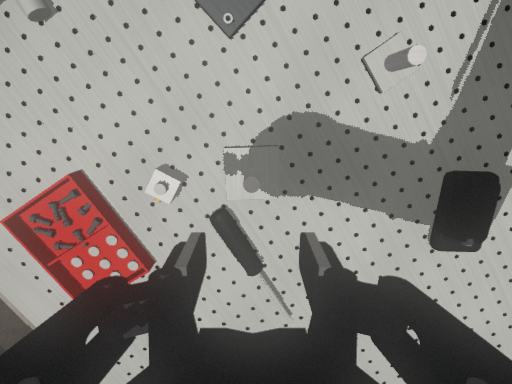

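```bash
python3 - <<'E'
from h import *
I=load('w3.npz')['img'][130:220,200:310,::-1].astype(float)
I=np.clip(I*1.3,0,255).astype(np.uint8);cv2.imwrite('pics/w3z.png',cv2.resize(I,None,fx=6,fy=6,interpolation=cv2.INTER_CUBIC))
E
```

```text
(no output)
```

View pics/w3z.png

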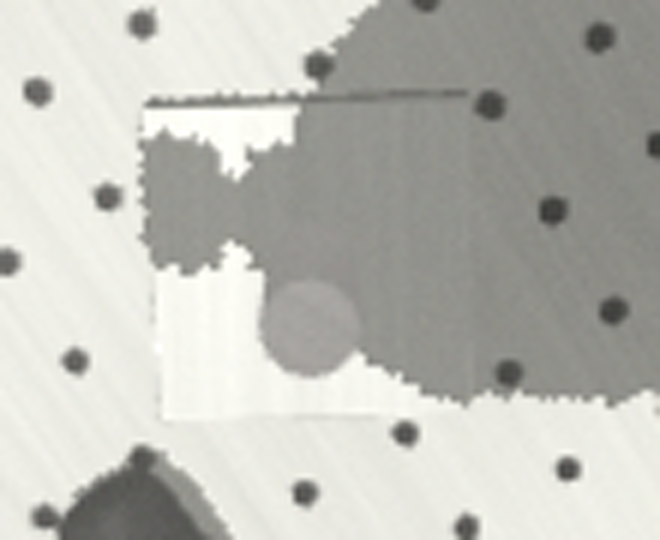

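```bash
python3 - <<'E'
from h import *
w=load('w3.npz');s=load('side0.npz');w2=load('w2.npz')
f=lambda p:(p[0]/6+200-.42,p[1]/6+130-.42)
o=w
print('post',onz(w,f((311,327)),.06,o),dep(w,f((311,327)),o,1))
p,e=tri([ray(w,f((311,327)),o),ray(w2,(227/3+230-.33,407/3+140-.33),w2)]);print(p,e)
C=[onz(w,f(q),.01,o) for q in [(145,108),(470,99),(165,415),(400,415)]];print(np.round(C,4))
for i,j in ((0,1),(0,2),(2,3)): d=C[j]-C[i];print(np.degrees(np.arctan2(d[1],d[0])),np.linalg.norm(d))
print('ctr',(C[1]+C[2])/2)
E
python3 to.py 0.6055 0.3175 0.1 -122 0.6055 0.3175 0.022 -122
```

```text
post [0.60716174 0.31802978 0.06      ] [0.60717155 0.3180453  0.0599309 ]
[0.60661358 0.31861072 0.05991637] [np.float64(0.000792225633253127), np.float64(0.0007922256332532369)]
[[0.6182 0.275  0.01  ]
 [0.5639 0.3069 0.01  ]
 [0.6494 0.3292 0.01  ]
 [0.6087 0.3546 0.01  ]]
149.54209770658028 0.06296683680461973
60.095581230734574 0.06250924721395158
147.94097198155154 0.04797008354501587
ctr [0.60666007 0.31804957 0.01      ]
[0.6059 0.317  0.1732] [-1.7999e+02  1.7000e-01 -1.2205e+02] [ 43.9  22.2  -0.5  -0.  -67.1 -75.9] 4.05
[-2.000e-03  6.700e-02  7.324e+00 -1.000e-03]
[ 2.1000e-02  6.8000e-02  1.5124e+01 -1.0000e-03]
```

```bash
python3 to.py 0.6068 0.3182 0.08 -121 0.6068 0.3182 0.021 -121
```

```text
[0.6059 0.317  0.1732] [-1.7999e+02  1.7000e-01 -1.2205e+02] [ 43.9  22.2  -0.5  -0.  -67.1 -75.9] 4.05
[-1.250e-01 -6.000e-03  9.325e+00 -1.800e-02]
[-1.0700e-01 -5.0000e-03  1.5225e+01 -1.8000e-02]
```

>>> carry_out --pt "-0.12 0 3.5 -0.018" --pt "-0.12 0 7 -0.018" --pt "-0.12 0 10 -0.018" --pt "-0.11 0 12.5 -0.018" --pt "-0.11 0 14.2 -0.018" --pt "-0.11 0 15.2 -0.018" --pt "-0.11 0 15.2 -0.018"

```text
t: 4.92
ee_pos: [0.6069, 0.3182, 0.0214]
orientation: [-180.0, 0.2, -121.0]
wrist_force: [0.2, -0.3, 1.1]
opening: 0.0498
```

```bash
python3 to.py 0.6068 0.3182 0.021 -121;python3 snap.py w4
```

```text
[0.6069 0.3182 0.0214] [-1.7998e+02  1.7000e-01 -1.2102e+02] [ 43.9  29.9  -9.7  -0.  -50.2 -74.9] 4.925
[ 0.001  0.009  0.044 -0.   ]
[0.60688283 0.31815796 0.02143576] [-1.79980181e+02  1.68701437e-01 -1.21017984e+02] [ 0.06 -0.82  0.85  0.38 -0.53 -0.06]
```

View pics/w4.png

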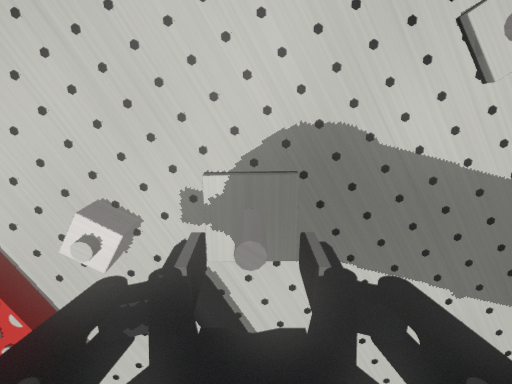

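The post (top at 250,255) stands midway between the pads and the base sides are parallel to the jaw axis. I'll close the gripper.

>>> carry_out --pt "0 0 0 0" --pt "0 0 0 0" --pt "0 0 0 0" --pt "0 0 0 0" --pt "0 0 0 0" --claw 0.8 --grip_force 40

```text
t: 5.6
ee_pos: [0.6081, 0.3186, 0.0229]
orientation: [-179.9, 0.3, -121.0]
wrist_force: [0.7, -1.6, 5.8]
opening: 0.0153
```

>>> carry_out --pt "0 0 -1 0" --pt "0 0 -3 0" --pt "0 0 -6 0" --pt "0 0 -9.5 0" --pt "0 0 -13 0" --pt "0 0 -15 0" --pt "0 0 -16 0" --pt "0 0 -16 0"

```text
t: 6.6
ee_pos: [0.6071, 0.3181, 0.1828]
orientation: [-179.9, 0.3, -121.0]
wrist_force: [0.3, 0.9, -3.0]
opening: 0.0151
```

```bash
python3 to.py 0.5047 -0.0109 0.18 -167.6;python3 snap.py w5
```

```text
[0.6071 0.3181 0.1828] [-179.93    0.29 -121.  ] [ 43.9  21.9   0.4  -0.  -68.1 -74.9] 6.6
[33.479 -8.17   0.119  0.813]
[0.60706923 0.31814525 0.18279213] [-179.92765206    0.2911683  -120.9969981 ] [-0.01  0.97 -1.22 -0.33  0.7   0.02]
```

View pics/w5.png

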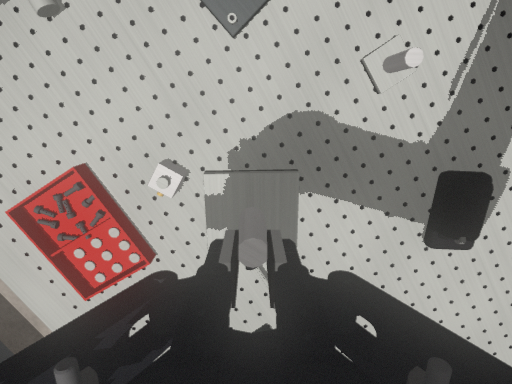

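```bash
python3 - <<'E'
from h import *
w=load('w5.npz');M=w['mount'];K=w['K']
def tool(uv,z):
    d=M[:3,:3]@np.array([(uv[0]-K[0,2])/K[0,0],(uv[1]-K[1,2])/K[1,1],1.]);o=M[:3,3];return o+d*(z-o[2])/d[2]
print('post',tool((252.5,252.5),-.037))
for uv in [(205.5,172),(297.5,171),(205.5,228),(297.5,240)]: print(tool(uv,.0129))
I=w['img'][150:280,180:330,::-1];cv2.imwrite('pics/w5z.png',cv2.resize(I,None,fx=4,fy=4,interpolation=cv2.INTER_CUBIC))
E
```

```text
post [ 0.00064139  0.00038403 -0.037     ]
[ 0.03289595 -0.03053274  0.0129    ]
[0.03357449 0.03017623 0.0129    ]
[-0.00710514 -0.03236038  0.0129    ]
[-0.01633469  0.03242739  0.0129    ]
```

View pics/w5z.png

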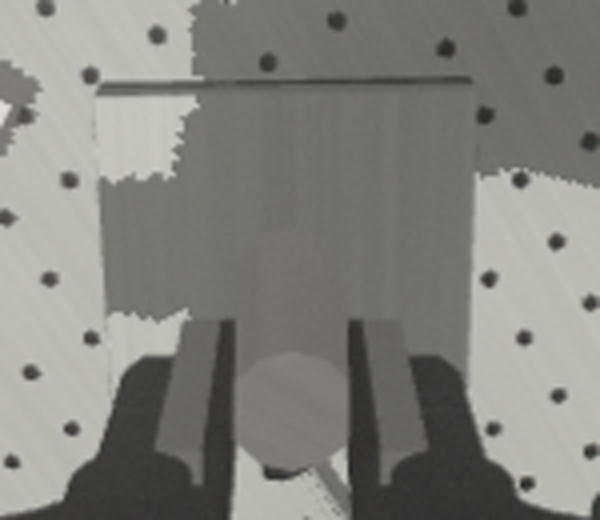

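>>> carry_out --pt "2 -0.5 -0.5 0.05" --pt "6 -1.5 -1 0.15" --pt "11 -2.7 -1.5 0.28" --pt "16 -3.9 -1.5 0.42" --pt "21 -5.1 -1.5 0.55" --pt "26 -6.3 -1.5 0.66" --pt "30 -7.3 -1 0.76" --pt "32.5 -7.9 -0.5 0.813"

```text
t: 7.65
ee_pos: [0.5051, -0.0037, 0.1851]
orientation: [179.9, 0.1, -167.9]
wrist_force: [-0.1, 0.3, -3.4]
opening: 0.0151
```

```bash
python3 to.py 0.5047 -0.0109 0.13 -167.6  0.5047 -0.0109 0.078 -167.6
```

```text
[ 0.5051 -0.0037  0.1851] [ 1.7986e+02  1.2000e-01 -1.6788e+02] [ 21.8   5.1 -21.7  -0.1 -63.1 -99.6] 7.65
[ 2.000e-01 -7.040e-01  5.504e+00 -5.000e-03]
[ 2.1100e-01 -7.1700e-01  1.0704e+01 -5.0000e-03]
```

>>> carry_out --pt "0.2 -0.5 0.5 -0.005" --pt "0.2 -0.7 2 -0.005" --pt "0.2 -0.7 3.5 -0.005" --pt "0.2 -0.7 4.5 -0.005" --pt "0.2 -0.7 5.2 -0.005" --pt "0.2 -0.7 5.5 -0.005" --pt "0.2 -0.7 5.5 -0.005"

```text
t: 8.52
ee_pos: [0.5048, -0.0107, 0.13]
orientation: [179.9, 0.1, -167.6]
wrist_force: [-0.1, -0.9, -3.4]
opening: 0.0151
```

```bash
python3 to.py 0.5047 -0.0109 0.078 -167.6;python3 snap.py w6
```

```text
[ 0.5048 -0.0107  0.13  ] [ 1.7987e+02  1.2000e-01 -1.6757e+02] [ 21.    8.  -26.3  -0.1 -55.7 -98.5] 8.525
[ 0.025 -0.029  5.204  0.   ]
[ 0.50480468 -0.01069904  0.13004518] [ 1.79866894e+02  1.15868203e-01 -1.67571455e+02] [-0.17 -0.48  0.38  0.12 -0.28  0.06]
```

View pics/w6.png

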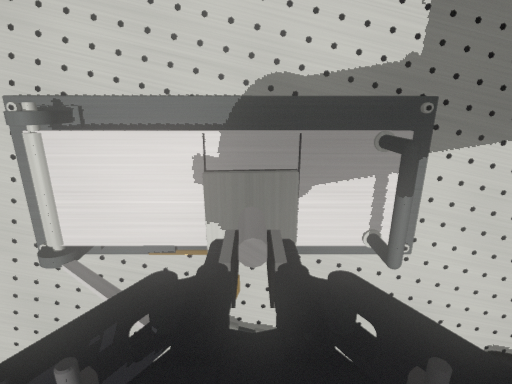

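>>> carry_out --pt "0 0 1 0" --pt "0 0 2.2 0" --pt "0 0 3.4 0" --pt "0 0 4.3 0" --pt "0 0 4.8 0" --pt "0 0 5.05 0" --pt "0 0 5.2 0" --pt "0 0 5.25 0"

```text
t: 9.57
ee_pos: [0.5052, -0.0105, 0.078]
orientation: [179.9, 0.2, -167.6]
wrist_force: [-0.3, -0.1, -3.5]
opening: 0.0153
```

```bash
python3 to.py 0.5047 -0.0109 0.073 -167.6;python3 snap.py w7
```

```text
[ 0.5052 -0.0105  0.078 ] [ 1.7986e+02  1.6000e-01 -1.6758e+02] [ 21.   11.4 -30.   -0.1 -48.4 -98.5] 9.575
[ 0.057 -0.026  0.496  0.   ]
[ 0.50518565 -0.01053938  0.07795759] [ 1.79864775e+02  1.63399414e-01 -1.67576528e+02] [-0.01  0.19 -0.11  0.04  0.56  0.07]
```

View pics/w7.png

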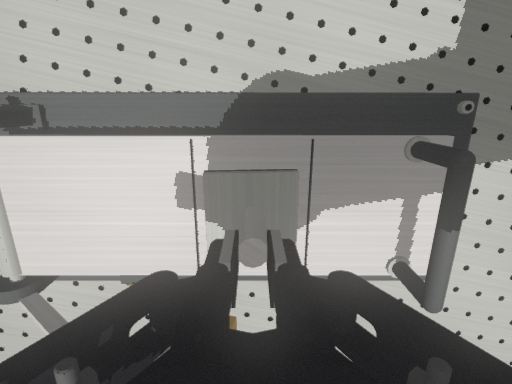

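>>> carry_out --pt "0.05 0 0.2 0" --pt "0.05 0 0.35 0" --pt "0.05 0 0.45 0" --pt "0.05 0 0.5 0" --pt "0.05 0 0.5 0" --pt "0.05 0 0.5 0"

```text
t: 10.38
ee_pos: [0.5048, -0.0107, 0.0731]
orientation: [179.9, 0.2, -167.6]
wrist_force: [-1.0, -1.8, 0.2]
opening: 0.0157
```

>>> carry_out --pt "0 0 0 0" --pt "0 0 0 0" --pt "0 0 0 0" --pt "0 0 0 0" --pt "0 0 0 0" --claw 4.5

```text
t: 11.0
ee_pos: [0.5048, -0.0107, 0.0731]
orientation: [179.9, 0.2, -167.6]
wrist_force: [-0.6, 0.0, -0.3]
opening: 0.0447
```

```bash
python3 snap.py w8; python3 to.py 0.5047 -0.0109 0.2 -167.6
```

```text
[ 0.50481813 -0.01072883  0.07312558] [ 1.79873416e+02  1.76977288e-01 -1.67571189e+02] [-0.07 -0.04 -0.02  0.14 -0.05 -0.06]
[ 0.5048 -0.0107  0.0731] [ 179.87    0.18 -167.57] [ 21.   11.7 -30.4  -0.1 -47.7 -98.5] 11.05
[-2.4000e-02  1.2000e-02 -1.2688e+01  1.0000e-03]
```

View pics/w8.png

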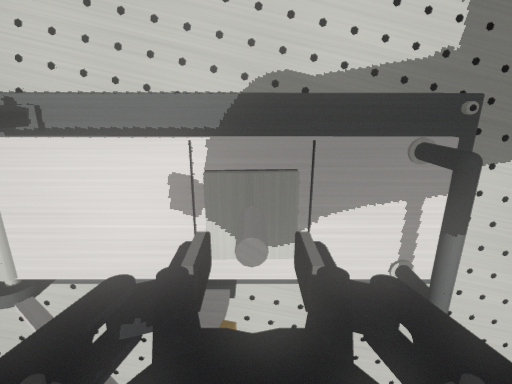

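The fingers are clear of the post (top at 252,251), and the base (205 to 299 px) sits centred between the lines (191 and 313 px). I'll rise straight up.

>>> carry_out --pt "0 0 -1 0" --pt "0 0 -3 0" --pt "0 0 -6 0" --pt "0 0 -9.5 0" --pt "0 0 -12 0" --pt "0 0 -13 0" --pt "0 0 -13 0"

```text
t: 11.92
ee_pos: [0.5046, -0.011, 0.2035]
orientation: [179.9, 0.2, -167.6]
wrist_force: [-0.0, -0.4, -1.2]
opening: 0.0447
```

```bash
python3 snap.py w9;  python3 - <<'E'
from station import ctrl
from h import *
for n in ["side","top"]:
    c=ctrl.camera(n); np.savez(f"{n}9.npz",**c)
s=load('side9.npz')['img'][150:250,230:330,::-1];t=load('top9.npz')['img'][170:260,195:335,::-1]
cv2.imwrite('pics/s9.png',cv2.resize(s,None,fx=5,fy=5,interpolation=cv2.INTER_CUBIC));cv2.imwrite('pics/t9.png',cv2.resize(t,None,fx=5,fy=5,interpolation=cv2.INTER_CUBIC))
E
```

```text
[ 0.50456527 -0.01097693  0.20348417] [ 179.8545548     0.2370189  -167.57410185] [-0.03  1.04 -1.54 -0.44  0.78  0.04]
```

View pics/w9.png

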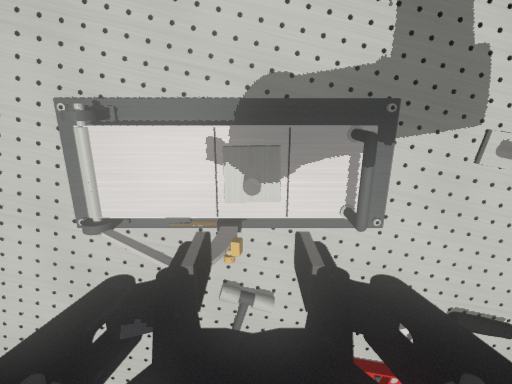

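View pics/s9.png

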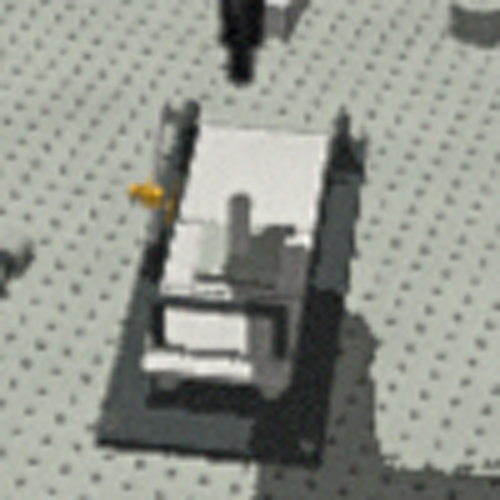

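View pics/t9.png

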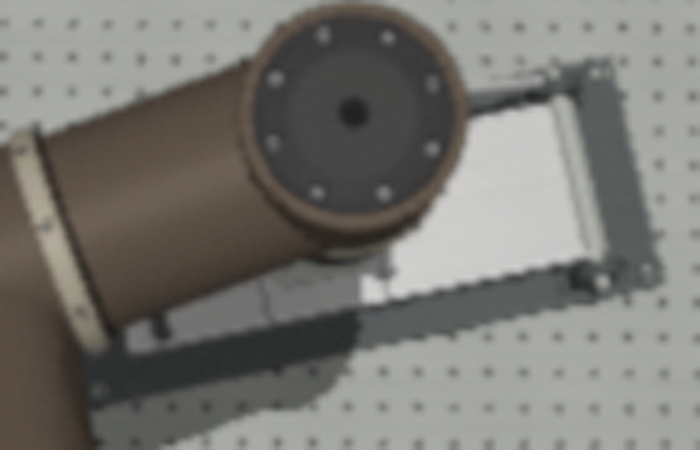

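```bash
cat > rig.py <<'E'
from h import *
yw=np.radians(12.4);ex=np.array([np.cos(yw),np.sin(yw),0]);ey=np.array([-np.sin(yw),np.cos(yw),0]);place=np.array([.5047,-.0109,.0503])
hinge=place-.19*ey-np.array([0,0,.004])
def rg(p): q=np.asarray(p)-hinge;return np.array([q@ex,q@ey,q[2]])
def wd(r): return hinge+r[0]*ex+r[1]*ey+np.array([0,0,r[2]])
E
python3 - <<'E'
from rig import *
for n in ('w9','w1','w2','side0','top0'):
    w=load(n+'.npz');o=w if 'mount' in w else None
    I=w['img'];hsv=cv2.cvtColor(I,cv2.COLOR_RGB2HSV)
    m=((hsv[:,:,0]>10)&(hsv[:,:,0]<30)&(hsv[:,:,1]>110)).astype(np.uint8)
    k,l,st,ce=cv2.connectedComponentsWithStats(m,connectivity=8)
    print(n)
    for i in range(1,k):
        ys,xs=np.where(l==i)
        if len(xs)<3: continue
        P=np.array([rg(dep(w,(x,y),o)) for x,y in zip(xs,ys) if w['depth'][y,x]>0])
        P=P[(abs(P[:,0])<.15)&(P[:,1]>0)&(P[:,1]<.3)] if len(P) else P
        if len(P)<3: continue
        r=np.hypot(P[:,1],P[:,2]);a=np.arctan2(P[:,2],P[:,1])
        print(st[i],ce[i].round(1),'x',P[:,0].min().round(4),P[:,0].max().round(4),'r',np.percentile(r,[0,10,50,90,100]).round(4),'ang',np.percentile(a,[5,50,95]).round(3),'y',P[:,1].min().round(3),P[:,1].max().round(3),'z',P[:,2].min().round(3),P[:,2].max().round(3))
for n,(a,b,c,d) in dict(w9=(200,280,150,270),w2=(130,200,70,190),w1=(170,220,210,310)).items():
    cv2.imwrite(f'pics/{n}i.png',cv2.resize(load(n+'.npz')['img'][a:b,c:d,::-1],None,fx=6,fy=6,interpolation=cv2.INTER_CUBIC))
s=load('side0.npz')['img'][165:215,240:310,::-1];cv2.imwrite('pics/s0i.png',cv2.resize(s,None,fx=10,fy=10,interpolation=cv2.INTER_CUBIC))
E
```

```text
w9
w1
[284 199   2   3   4] [284.5 199.8] x 0.0722 0.0764 r [0.1767 0.1768 0.1776 0.1785 0.1786] ang [0.287 0.297 0.299] y 0.169 0.171 z 0.05 0.053
w2
side0
[256 186   7   6  22] [259.2 188.2] x 0.0655 0.101 r [0.0609 0.1557 0.1807 0.1881 0.1898] ang [-0.478  0.262  0.286] y 0.041 0.184 z -0.045 0.052
[263 189   2   6   7] [263.4 191.4] x 0.0629 0.0735 r [0.0871 0.1036 0.1207 0.1404 0.1496] ang [-0.304  0.009  0.019] y 0.08 0.15 z -0.035 0.003
top0
[257 192   3   5  14] [258.1 194.1] x 0.0664 0.0797 r [0.1669 0.1757 0.1797 0.1814 0.1823] ang [0.141 0.291 0.324] y 0.167 0.176 z -0.003 0.058
```

View pics/w9i.png

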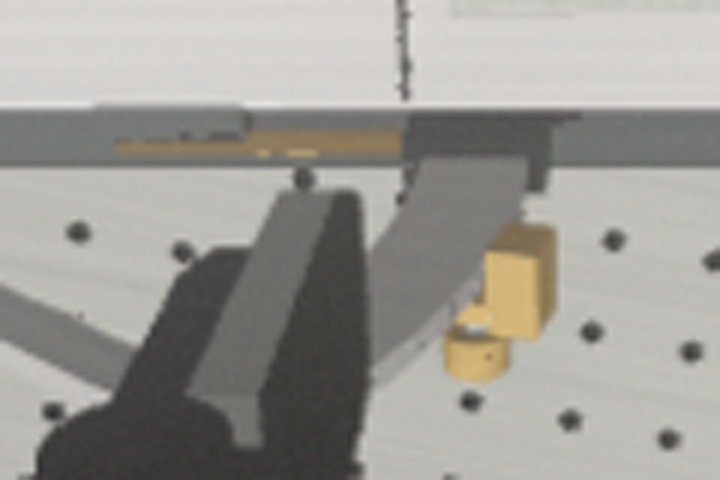

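View pics/w2i.png

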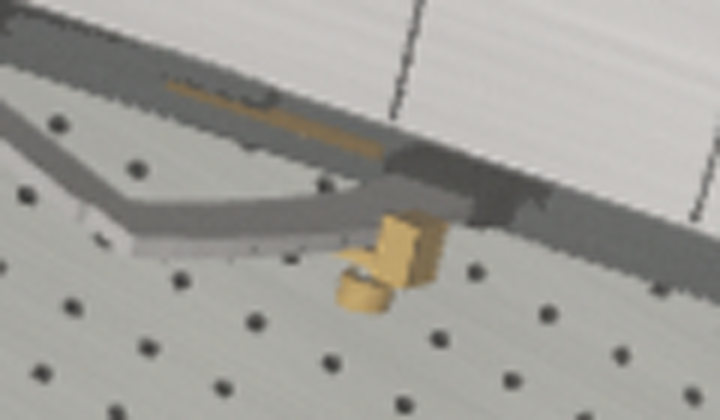

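View pics/s0i.png

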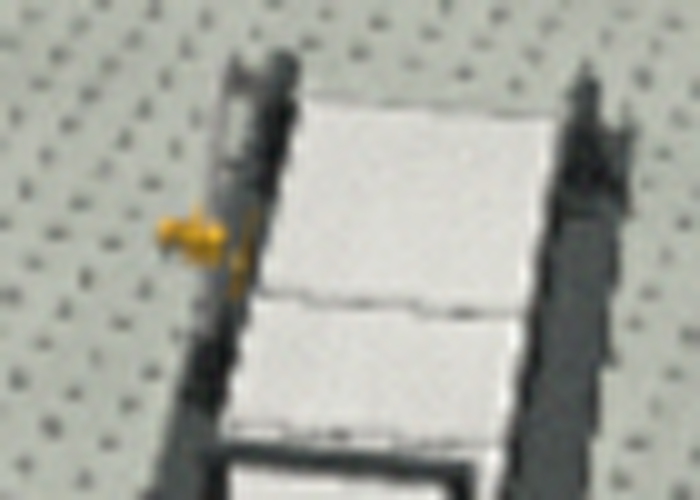

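```bash
python3 - <<'E'
from rig import *
for n in ('w9','w1','w2'):
    w=load(n+'.npz');o=w
    hsv=cv2.cvtColor(w['img'],cv2.COLOR_RGB2HSV)
    m=((hsv[:,:,0]>8)&(hsv[:,:,0]<32)&(hsv[:,:,1]>70))
    ys,xs=np.where(m);out=[]
    for x,y in zip(xs,ys):
        if w['depth'][y,x]>0:
            p=rg(dep(w,(x,y),o))
            if .045<p[0]<.11 and .05<p[1]<.21 and p[2]>-.02 : out.append((x,y,*p,np.hypot(p[1],p[2]),np.arctan2(p[2],p[1])))
    out=np.array(out)
    print(n,len(out))
    for q in out:
        if q[2]>.06: print(q[:2].astype(int),q[2:6].round(4),q[6].round(3))
E
```

```text
w9 378
[192 222] [ 0.0623  0.1154 -0.      0.1154] -0.0
[193 222] [0.062  0.1168 0.0007 0.1168] 0.006
[194 222] [0.0616 0.1182 0.0017 0.1182] 0.015
[195 222] [0.0613 0.1196 0.0024 0.1196] 0.02
[196 222] [0.0614 0.1208 0.0022 0.1208] 0.019
[197 222] [0.0617 0.1218 0.0015 0.1219] 0.012
[198 222] [0.0618 0.123  0.0013 0.123 ] 0.01
[199 222] [0.0622 0.1241 0.0004 0.1241] 0.003
[200 222] [0.0623 0.1252 0.     0.1252] 0.0
[201 222] [ 0.0623  0.1265 -0.      0.1265] -0.0
[202 222] [0.0617 0.128  0.0016 0.128 ] 0.013
[203 222] [0.0618 0.1292 0.0013 0.1292] 0.01
[204 222] [0.0622 0.1302 0.0003 0.1302] 0.002
[205 222] [0.0618 0.1316 0.0012 0.1316] 0.009
[206 222] [0.0621 0.1327 0.0006 0.1327] 0.005
[207 222] [0.0617 0.1341 0.0016 0.1341] 0.012
[208 222] [0.0616 0.1354 0.0017 0.1354] 0.012
[209 222] [0.0619 0.1365 0.001  0.1365] 0.007
[210 222] [0.0621 0.1377 0.0006 0.1377] 0.004
[211 222] [0.0619 0.139  0.0011 0.139 ] 0.008
[212 222] [0.0622 0.1401 0.0004 0.1401] 0.003
[213 222] [0.0615 0.1416 0.0021 0.1416] 0.015
[214 222] [0.0616 0.1427 0.0018 0.1428] 0.012
[215 222] [0.0617 0.1439 0.0016 0.
[... 28226 characters left out ...]
75 ] 0.266
[134 179] [0.0861 0.1699 0.0447 0.1756] 0.257
[127 180] [0.0897 0.1615 0.0485 0.1686] 0.291
[128 180] [0.0894 0.1627 0.0479 0.1696] 0.286
[129 180] [0.0887 0.1644 0.0486 0.1714] 0.288
[130 180] [0.0883 0.1657 0.0483 0.1726] 0.283
[131 180] [0.088  0.1669 0.0478 0.1737] 0.279
[132 180] [0.0878 0.1681 0.0469 0.1745] 0.272
[133 180] [0.0875 0.1693 0.0463 0.1755] 0.267
[134 180] [0.0883 0.1697 0.0429 0.175 ] 0.248
[128 181] [0.0904 0.1635 0.0493 0.1708] 0.293
[129 181] [0.0908 0.1642 0.047  0.1708] 0.279
[130 181] [0.0901 0.1658 0.0474 0.1724] 0.279
[131 181] [0.0889 0.1678 0.0494 0.1749] 0.286
[132 181] [0.0897 0.1681 0.0458 0.1742] 0.266
[133 181] [0.0893 0.1695 0.0457 0.1755] 0.263
```

```bash
python3 - <<'E'
from rig import *
crop=dict(w9=(200,150),w2=(130,70),w1=(170,210))
for n,(a,c) in crop.items():
    w=load(n+'.npz')
    for r in (.1485,.16,.17):
      for th in (.24,.265,.29):
        q=proj(w,wd([.0755,r*np.cos(th),r*np.sin(th)]),w);print(n,r,th,((q-[c,a])*6+3).round(0),end=' ')
    print()
E
cat > /dev/null
```

```text
w9 0.1485 0.24 [376. 272.] w9 0.1485 0.265 [368. 281.] w9 0.1485 0.29 [360. 290.] w9 0.16 0.24 [434. 279.] w9 0.16 0.265 [426. 288.] w9 0.16 0.29 [418. 298.] w9 0.17 0.24 [485. 285.] w9 0.17 0.265 [477. 295.] w9 0.17 0.29 [469. 306.] 
w2 0.1485 0.24 [312. 217.] w2 0.1485 0.265 [302. 219.] w2 0.1485 0.29 [292. 220.] w2 0.16 0.24 [351. 234.] w2 0.16 0.265 [340. 236.] w2 0.16 0.29 [330. 237.] w2 0.17 0.24 [385. 248.] w2 0.17 0.265 [374. 250.] w2 0.17 0.29 [363. 252.] 
w1 0.1485 0.24 [349. 165.] w1 0.1485 0.265 [347. 169.] w1 0.1485 0.29 [344. 172.] w1 0.16 0.24 [391. 170.] w1 0.16 0.265 [388. 174.] w1 0.16 0.29 [385. 178.] w1 0.17 0.24 [427. 174.] w1 0.17 0.265 [425. 179.] w1 0.17 0.29 [422. 183.]
```

View pics/w1i.png

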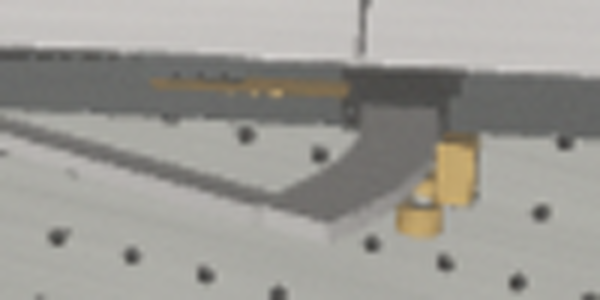

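```bash
python3 - <<'E'
from rig import *
import subprocess
p=wd([.13,.155,.124]);print(p)
q=wd([0,.29,.16])
import to
print(to.rel(p,12.4),to.rel(p,-77.6))
E
```

```text
[ 0.63918313 -0.01716794  0.1703    ]
[-13.09   -3.503   3.175  -3.141] [-13.09   -3.503   3.175  -1.57 ]
```

>>> carry_out --pt "-1 0 0 -0.15" --pt "-3 -0.7 0 -0.33" --pt "-5.5 -1.2 0 -0.51" --pt "-8 -2 0 -0.69" --pt "-10 -2.7 0 -0.87" --pt "-12 -3.2 0 -1.05" --pt "-13 -3.5 0 -1.23" --pt "-13.1 -3.5 0 -1.41"

```text
t: 13.08
ee_pos: [0.6393, -0.0174, 0.1999]
orientation: [179.9, 0.1, -86.5]
wrist_force: [-0.0, -0.3, 0.9]
opening: 0.0453
```

>>> carry_out --pt "0 0 0 -0.18" --pt "0 0 0 -0.36" --pt "0 0 0 -0.54" --pt "0 0 0 -0.72" --pt "0 0 0 -0.9" --pt "0 0 0 -1.08" --pt "0 0 0 -1.26" --pt "0 0 0 -1.44"

```text
t: 14.08
ee_pos: [0.6387, -0.0175, 0.1983]
orientation: [-179.9, 0.3, -3.6]
wrist_force: [-0.5, 0.2, 0.6]
opening: 0.0451
```

```bash
python3 - <<'E'
from rig import *
p=wd([.13,.155,.124])
import to
print(to.rel(p,12.4), to.ctrl.observe()['joints'])
E
```

```text
[ 0.058 -0.03   2.802 -0.28 ] [ 15.80580864  17.46647769  -4.0937976   -0.15545413 -68.68487027
  70.61904114]
```

>>> carry_out --pt "0 0 1 -0.16" --pt "0 0 2 -0.28" --pt "0 0 2.7 -0.28" --pt "0 0 2.8 -0.28" --pt "0 0 2.8 -0.28"

```text
t: 14.7
ee_pos: [0.6387, -0.0175, 0.1703]
orientation: [-179.9, 0.3, 12.3]
wrist_force: [-0.3, -0.5, 0.7]
opening: 0.0446
```

```bash
python3 snap.py w10; python3 - <<'E'
from h import *
I=load('w10.npz')['img'][150:290,180:330,::-1];cv2.imwrite('pics/w10z.png',cv2.resize(I,None,fx=4,fy=4,interpolation=cv2.INTER_CUBIC))
E
```

```text
[ 0.63869592 -0.01746171  0.17029138] [-179.87889328    0.26061378   12.32912213] [ 0.03 -0.31  0.28  0.06 -0.1   0.4 ]
```

View pics/w10.png

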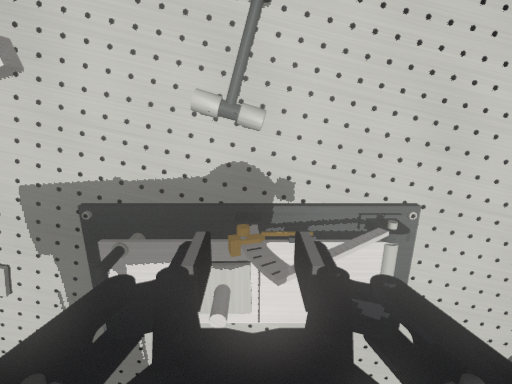

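View pics/w10z.png

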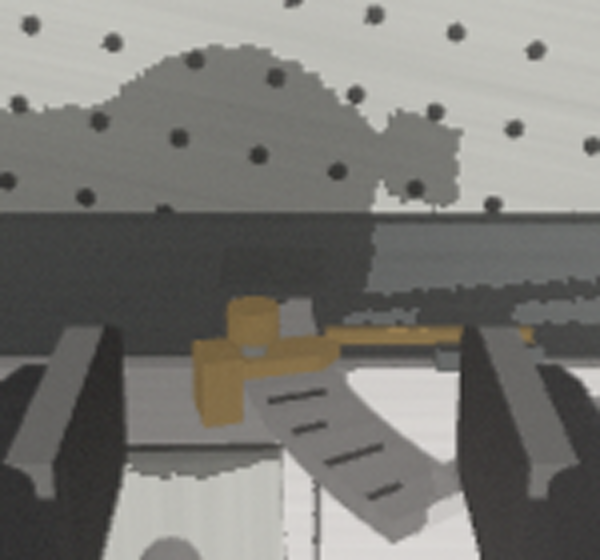

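```bash
python3 - <<'E'
from rig import *
from scipy.optimize import brentq
w=load('w10.npz')
f=lambda p:(p[0]/4+180-.38,p[1]/4+150-.38)
print('pointer z=hinge',rg(onz(w,f((327,334)),hinge[2],w)))
for uv in [(338,340),(339,350),(338,360)]:
    o,d=ray(w,f(uv),w)
    g=lambda s: np.hypot(*rg(o+d*s)[1:])-.1485
    for s in np.linspace(.2,.4,401):
        if g(s)*g(s+.0005)<0:
            q=rg(o+d*brentq(g,s,s+.0005));print(uv,q.round(4),'ang',np.arctan2(q[2],q[1]).round(4))
    g2=lambda s: rg(o+d*s)[0]-.0755
    q=rg(o+d*brentq(g2,.1,.5));print('  x=.0755',q.round(4),np.hypot(*q[1:]).round(4),np.arctan2(q[2],q[1]).round(4))
for x,y in [(250,241),(255,240),(258,239),(261,238),(263,238),(264,237)]:
    q=rg(dep(w,(x,y),w));print((x,y),q.round(4),np.hypot(*q[1:]).round(4),np.arctan2(q[2],q[1]).round(4))
print(rg(dep(w,(235,239),w)))
E
```

```text
pointer z=hinge [6.41490519e-02 1.44177190e-01 1.38777878e-17]
(338, 340) [0.0815 0.1427 0.041 ] ang 0.2796
(338, 340) [ 0.0378  0.1389 -0.0524] ang -0.361
  x=.0755 [0.0755 0.1422 0.0282] 0.145 0.1957
(339, 350) [0.0792 0.1425 0.0418] ang 0.2854
(339, 350) [ 0.0336  0.1385 -0.0535] ang -0.3689
  x=.0755 [0.0755 0.1422 0.034 ] 0.1462 0.2349
(338, 360) [0.0762 0.1427 0.0412] ang 0.2809
(338, 360) [ 0.0304  0.1388 -0.0527] ang -0.3627
  x=.0755 [0.0755 0.1426 0.0396] 0.148 0.2712
(250, 241) [0.0783 0.1564 0.0484] 0.1637 0.3001
(255, 240) [0.0775 0.1516 0.0445] 0.158 0.2857
(258, 239) [0.079  0.1487 0.0456] 0.1556 0.2974
(261, 238) [0.0789 0.1458 0.0432] 0.1521 0.288
(263, 238) [0.0772 0.1437 0.0396] 0.1491 0.2688
(264, 237) [0.0779 0.1427 0.0387] 0.1479 0.2646
[0.08053201 0.17056302 0.04868656]
```

```bash
python3 - <<'E'
from rig import *
import to
for z in (.20,.16): print(z,wd([0,.305,z-.0463]),to.rel(wd([0,.305,z-.0463]),12.4))
E
```

```text
0.2 [0.48000544 0.10141731 0.2       ] [-1.2983e+01 -1.5013e+01 -2.8580e+00 -1.0000e-03]
0.16 [0.48000544 0.10141731 0.16      ] [-1.2967e+01 -1.5005e+01  1.1420e+00 -1.0000e-03]
```

>>> carry_out --pt "0 -1 -2 0" --pt "-1.5 -4 -3 0" --pt "-4.5 -8 -3 0" --pt "-8 -12 -3 0" --pt "-11.5 -14.3 -3 0" --pt "-12.9 -15 -2 0" --pt "-13 -15 0 0" --pt "-13 -15 0.8 0"

```text
t: 15.75
ee_pos: [0.4793, 0.1013, 0.1632]
orientation: [-179.9, 0.2, 12.3]
wrist_force: [1.4, 0.6, 0.4]
opening: 0.0452
```

```bash
python3 snap.py w11; python3 - <<'E'
from rig import *
import to
print(to.rel(wd([0,.305,.075-.0463]),12.4))
w=load('w11.npz');print([proj(w,wd(q),w).round(0) for q in ([-.046,.305,.049],[0,.305,.049],[.046,.305,.049])])
E
```

```text
[0.47930347 0.10134848 0.16324983] [-179.87003184    0.22910294   12.34225017] [-0.6   3.73 -4.1   0.54  8.11  0.18]
[ 1.250e-01  8.000e-03  8.749e+00 -1.000e-03]
[array([252., 239.]), array([252., 191.]), array([252., 138.])]
```

View pics/w11.png

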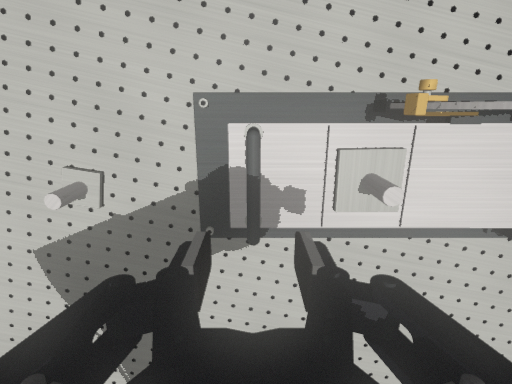

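>>> carry_out --pt "0.1 0 1.5 0" --pt "0.1 0 3.5 0" --pt "0.1 0 5.5 0" --pt "0.1 0 7.2 0" --pt "0.1 0 8.3 0" --pt "0.12 0 8.7 0" --pt "0.12 0 8.7 0"

```text
t: 16.68
ee_pos: [0.4801, 0.1015, 0.0755]
orientation: [-179.9, 0.3, 12.3]
wrist_force: [0.7, -0.6, 0.5]
opening: 0.0448
```

```bash
python3 snap.py w12; python3 - <<'E'
from rig import *
import to
print(to.rel(wd([0,.305,.075-.0463]),12.4))
E
```

```text
[0.4801364  0.10147554 0.07548018] [-179.89347501    0.29350171   12.31935479] [ 0.01 -0.76  0.4   0.13 -0.32 -0.09]
[-0.036  0.013  0.083 -0.001]
```

View pics/w12.png

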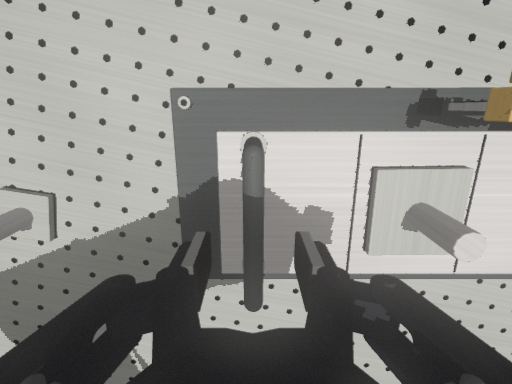

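>>> carry_out --pt "0 0 0 0" --pt "0 0 0 0" --pt "0 0 0 0" --pt "0 0 0 0" --pt "0 0 0 0" --pt "0 0 0 0" --claw 0.3 --grip_force 40

```text
t: 17.48
ee_pos: [0.4803, 0.1016, 0.0758]
orientation: [-179.9, 0.3, 12.3]
wrist_force: [0.1, -0.8, 0.5]
opening: 0.0029
```

```bash
python3 - <<'E'
from rig import *
import to
o=to.ctrl.observe();print(o['ee_pos'],o['orientation'],o['wrist_force'],rg(o['ee_pos']))
def P(th,a=0): c,s=np.cos(th),np.sin(th);return np.array([0,.305*c-.049*s,.305*s+.049*c])
B=R.from_euler('xyz',o['orientation'],degrees=True).as_matrix()
for th in np.arange(0,.31,.02):
    d=P(th)-P(0);v=d[0]*ex+d[1]*ey+np.array([0,0,d[2]]);print(th.round(2),(B.T@v*100).round(3))
E
```

```text
[0.48031    0.10160781 0.07580205] [-179.88300806    0.25896682   12.32269539] [ 0.05214731 -0.84378762  0.46223253] [0.00033836 0.30512065 0.02950205]
0.0 [0. 0. 0.]
0.02 [-0.003  0.103 -0.609]
0.04 [-0.005  0.218 -1.216]
0.06 [-0.008  0.345 -1.821]
0.08 [-0.01   0.484 -2.423]
0.1 [-0.013  0.635 -3.022]
0.12 [-0.015  0.799 -3.618]
0.14 [-0.018  0.974 -4.21 ]
0.16 [-0.02   1.16  -4.799]
0.18 [-0.022  1.359 -5.384]
0.2 [-0.025  1.569 -5.965]
0.22 [-0.027  1.791 -6.542]
0.24 [-0.029  2.024 -7.114]
0.26 [-0.032  2.269 -7.681]
0.28 [-0.034  2.525 -8.243]
0.3 [-0.036  2.792 -8.8  ]
```

```bash
python3 snap.py w13; python3 - <<'E'
from station import ctrl
from h import *
for n in ["side","top"]:
    c=ctrl.camera(n); np.savez(f"{n}13.npz",**c)
s=load('side13.npz')['img'][150:250,230:330,::-1];
cv2.imwrite('pics/s13.png',cv2.resize(s,None,fx=6,fy=6,interpolation=cv2.INTER_CUBIC))
E
```

```text
[0.48031    0.10160781 0.07580205] [-179.88300806    0.25896682   12.32269539] [ 0.11  0.02 -0.01  0.01 -0.05 -0.08]
```

View pics/w13.png

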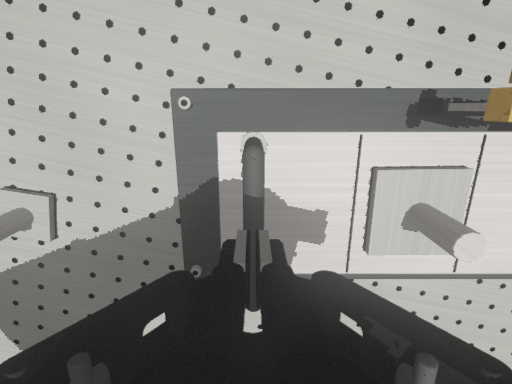

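View pics/s13.png

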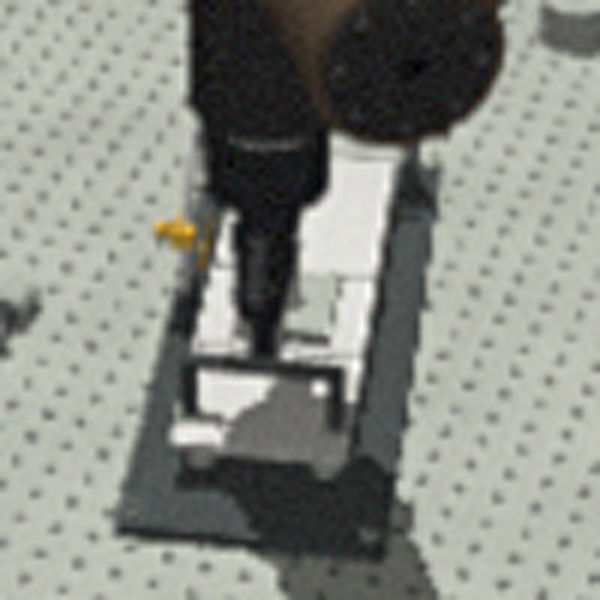

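```bash
python3 - <<'E'
from rig import *
s=load('side13.npz');w=load('w13.npz')
a=cv2.resize(s['img'][185:235,255:295,::-1],None,fx=12,fy=12,interpolation=cv2.INTER_CUBIC)
b=cv2.resize(np.clip(w['img'][120:340,200:310,::-1].astype(float)*1.8,0,255).astype(np.uint8),None,fx=2.7,fy=2.7,interpolation=cv2.INTER_CUBIC)
cv2.imwrite('pics/z13.png',np.hstack([a[:590],b[:590]]))
from station import ctrl
print('bar ends side proj',[proj(s,wd(q)).round(1) for q in ([-.046,.305,.049],[.046,.305,.049])],'tip',proj(s,ctrl.observe()['ee_pos']).round(1))
for uv in [(253,160),(253,200),(253,215),(253,260),(240,250)]: print('w',uv,rg(dep(w,uv,w)).round(4))
for uv in [(264,211),(274,209),(281,211),(273,205),(274,206),(270,204)]: print('s',uv,rg(dep(s,uv)).round(4))
E
```

```text
bar ends side proj [array([285.8, 211.7]), array([261.2, 209.4])] tip [273.4 214.6]
w (253, 160) [0.0453 0.3037 0.0554]
w (253, 200) [nan nan nan]
w (253, 215) [0.015  0.3037 0.0553]
w (253, 260) [-0.0129  0.3037  0.0548]
w (240, 250) [0.0106 0.3094 0.0869]
s (264, 211) [0.0346 0.3116 0.0482]
s (274, 209) [-0.0021  0.3075  0.0587]
s (281, 211) [-0.0286  0.3111  0.0552]
s (273, 205) [-0.0005  0.325   0.0911]
s (274, 206) [-0.0039  0.3232  0.0854]
s (270, 204) [0.0247 0.2194 0.0103]
  return _methods._mean(a, axis=axis, dtype=dtype,
  ret = ret.dtype.type(ret / rcount)
```

View pics/z13.png

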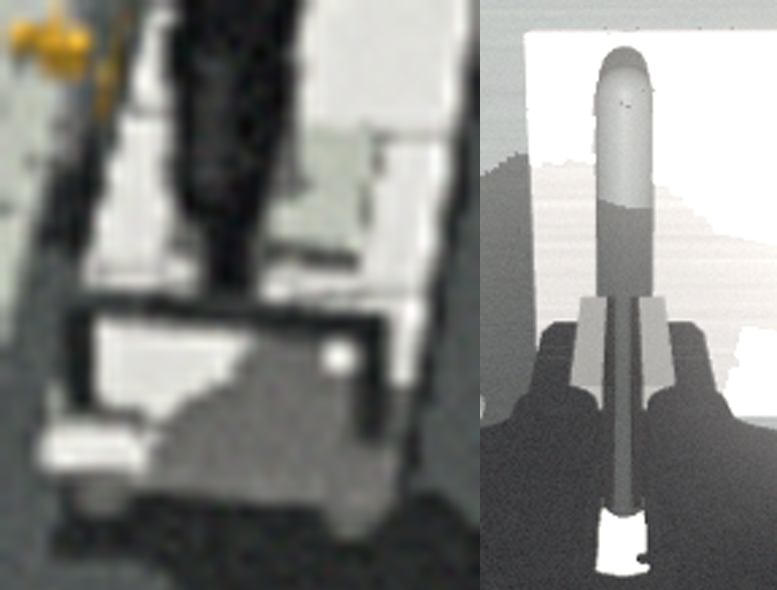

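```bash
python3 - <<'E'
from rig import *
w=load('w13.npz');M=w['mount'];K=w['K']
def pt(uv):
    D=w['depth'][uv[1],uv[0]];p=np.array([(uv[0]-K[0,2])/K[0,0],(uv[1]-K[1,2])/K[1,1],1])*D;return (M[:3,:3]@p+M[:3,3]).round(4)
for u in (240,266):
  for v in (226,232,236,240,250,260,266,275,290): print((u,v),pt((u,v)))
def pj(p):
    q=np.linalg.inv(M)@np.r_[p,1];q=K@q[:3];return (q[:2]/q[2]).round(1)
print('TCP',pj([0,0,0]),'z-19',pj([0,0,-.019]),'-57',pj([0,0,-.057]), pj([.011,.008,0]),pj([.011,.008,-.04]))
for n in ('w5','w8','w12','w3'):
    w=load(n+'.npz');M=w['mount']
    m=w['depth'];print(n,[pt((u,v)) for u,v in ((230,245),(200,250),(205,245))])
E
```

```text
(240, 226) [-0.0136 -0.0082  0.0248]
(240, 232) [ 0.0101 -0.0052 -0.0383]
(240, 236) [ 0.0096 -0.0051 -0.0422]
(240, 240) [ 0.0096 -0.0049 -0.0467]
(240, 250) [ 0.01   -0.0044 -0.0574]
(240, 260) [ 0.0099 -0.0041 -0.0661]
(240, 266) [ 0.0105 -0.0038 -0.0718]
(240, 275) [ 0.0105 -0.0035 -0.0782]
(240, 290) [ 0.0103 -0.0032 -0.0871]
(266, 226) [-0.0137  0.0111  0.0249]
(266, 232) [ 0.0095  0.0081 -0.0372]
(266, 236) [ 0.0098  0.0078 -0.0426]
(266, 240) [ 0.0101  0.0076 -0.0476]
(266, 250) [ 0.0091  0.0072 -0.0558]
(266, 260) [ 0.0102  0.0068 -0.0665]
(266, 266) [ 0.0109  0.0065 -0.0724]
(266, 275) [ 0.0115  0.0062 -0.0797]
(266, 290) [ 0.0107  0.0058 -0.0878]
TCP [250.8 221.7] z-19 [250.6 234.1] -57 [250.  269.2] [263.4 205.6] [266.2 231.7]
w5 [array([ 0.0131, -0.01  , -0.053 ]), array([-0.1136, -0.071 ,  0.1828]), array([-0.1064, -0.0639,  0.1835])]
w8 [array([-0.0203, -0.0167,  0.0126]), array([ 0.0124, -0.0243, -0.0572]), array([ 0.011 , -0.0234, -0.0494])]
w12 [array([-0.0294, -0.016 ,  0.0251]), array([ 0.0101, -0.0222, -0.0578]), array([ 0.0084, -0.0214, -0.0495])]
w3 [array([-0.0883, -0.0268,  0.1477]), array([ 0.0089, -0.0246, -0.0498]), array([ 0.0045, -0.0246, -0.036 ])]
```

The side view shows the finger tips ending just above the bar. The bar at about row 209 is not covered, and the opening closed to 2.9 mm. The wrist depth puts the real tips about 37 mm behind the reported TCP. So I'll open, go lower in small steps while watching the force, and grip again.

>>> carry_out --pt "0 0 -1.0 0" --pt "0 0 -1.0 0" --pt "0 0 -1.0 0" --pt "0 0 -1.0 0" --pt "0 0 -1.0 0" --pt "0 0 -1.0 0" --claw 4.5

```text
t: 18.38
ee_pos: [0.4803, 0.1015, 0.0856]
orientation: [-179.9, 0.3, 12.3]
wrist_force: [-0.8, -0.5, -0.7]
opening: 0.045
```

>>> carry_out --pt "0 0 0.8 0" --pt "0 0 1.6 0" --pt "0 0 2.4 0" --pt "0 0 2.9 0" --pt "0 0 3.0 0" --pt "0 0 3.0 0"

```text
t: 19.12
ee_pos: [0.4803, 0.1016, 0.0557]
orientation: [-179.9, 0.3, 12.3]
wrist_force: [0.1, 0.5, 0.9]
opening: 0.0451
```

```bash
python3 snap.py w14; python3 - <<'E'
from rig import *
from station import ctrl
s=ctrl.camera('side');np.savez('side14.npz',**s);w=load('w14.npz')
a=cv2.resize(s['img'][185:235,255:295,::-1],None,fx=9,fy=9,interpolation=cv2.INTER_CUBIC)
b=cv2.resize(np.clip(w['img'][100:340,180:330,::-1].astype(float)*1.8,0,255).astype(np.uint8),None,fx=1.8,fy=1.8,interpolation=cv2.INTER_CUBIC)
h=min(a.shape[0],b.shape[0]);cv2.imwrite('pics/z14.png',np.hstack([a[:h],b[:h]]))
o=ctrl.observe();print(rg(o['ee_pos']),o['wrist_force'])
E
```

```text
[0.48025768 0.10157999 0.05572091] [-179.89352431    0.27065875   12.32476139] [ 0.06 -0.44  0.11  0.13 -0.09  0.07]
[0.00037775 0.30521036 0.00961787] [ 1.05503132 -0.14062607  0.44526873]
```

View pics/z14.png

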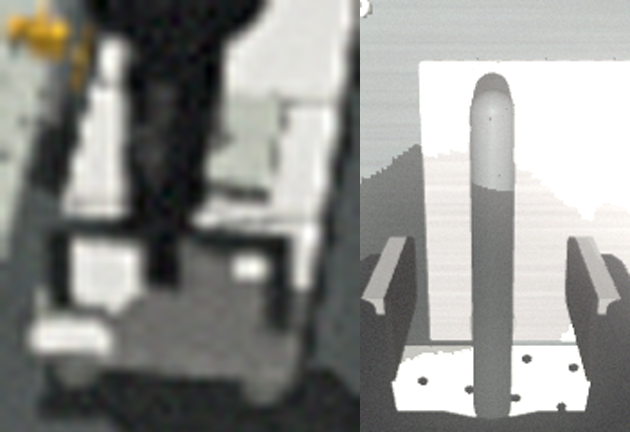

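>>> carry_out --pt "0 0 0.5 0" --pt "0 0 1.0 0" --pt "0 0 1.5 0" --pt "0 0 1.6 0" --pt "0 0 1.6 0"

```text
t: 19.85
ee_pos: [0.4802, 0.1016, 0.0398]
orientation: [-179.9, 0.3, 12.3]
wrist_force: [-1.0, -0.3, -0.2]
opening: 0.045
```

>>> carry_out --pt "0 0 0 0" --pt "0 0 0 0" --pt "0 0 0 0" --pt "0 0 0 0" --pt "0 0 0 0" --pt "0 0 0 0" --claw 0.3 --grip_force 40

```text
t: 20.6
ee_pos: [0.4804, 0.1013, 0.04]
orientation: [-179.9, 0.3, 12.3]
wrist_force: [1.7, -4.7, 2.4]
opening: 0.0106
```

```bash
python3 snap.py w15; python3 - <<'E'
from rig import *
from station import ctrl
s=ctrl.camera('side');np.savez('side15.npz',**s);w=load('w15.npz')
a=cv2.resize(s['img'][185:235,255:295,::-1],None,fx=9,fy=9,interpolation=cv2.INTER_CUBIC)
b=cv2.resize(np.clip(w['img'][100:340,180:330,::-1].astype(float)*1.8,0,255).astype(np.uint8),None,fx=1.8,fy=1.8,interpolation=cv2.INTER_CUBIC)
h=min(a.shape[0],b.shape[0]);cv2.imwrite('pics/z15.png',np.hstack([a[:h],b[:h]]))
o=ctrl.observe();print(rg(o['ee_pos']),o['wrist_force'],o['torque'])
E
```

```text
[0.48039096 0.10128215 0.0400053 ] [-179.91800227    0.2563305    12.33646125] [-0.03  0.02  0.03  0.04 -0.05 -0.05]
[ 0.0003207   0.30475848 -0.00630507] [ 2.46226692 -4.11933492  2.01705208] [-1.8026111  -0.60975359  0.06323409]
```

View pics/z15.png

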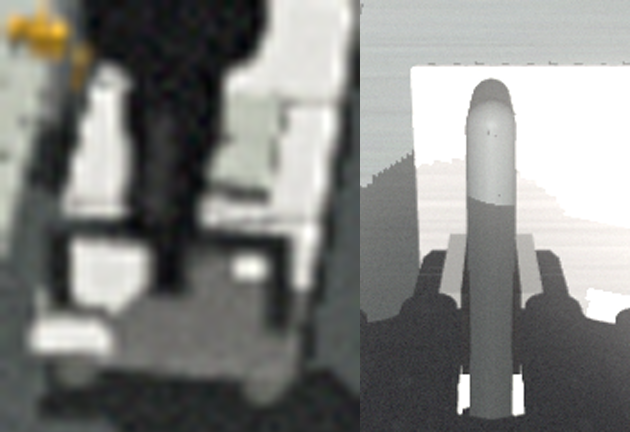

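>>> carry_out --pt "0 0.02 -0.15 0" --pt "0 0.07 -0.4 0" --pt "0 0.12 -0.7 0" --pt "0 0.18 -1.0 0" --pt "0 0.24 -1.3 0" --pt "0 0.3 -1.6 0" --pt "-0.01 0.36 -1.9 0" --pt "-0.01 0.36 -1.9 0"

```text
t: 21.7
ee_pos: [0.4811, 0.0977, 0.0592]
orientation: [-179.9, 0.2, 12.3]
wrist_force: [3.8, -1.7, -6.9]
opening: 0.0106
```

```bash
python3 snap.py w16; python3 - <<'E'
from rig import *
from station import ctrl
o=ctrl.observe();print(rg(o['ee_pos']),o['wrist_force'],o['torque'],o['opening'])
s=ctrl.camera('side');np.savez('side16.npz',**s)
cv2.imwrite('pics/s16.png',cv2.resize(s['img'][150:250,230:330,::-1],None,fx=6,fy=6,interpolation=cv2.INTER_CUBIC))
E
```

```text
[0.48113991 0.09767854 0.05924166] [-179.9142385     0.24781841   12.32902446] [-0.    0.25 -0.15 -0.11  0.34  0.01]
[0.00030776 0.30112536 0.01281984] [ 3.5378241  -1.97448578 -6.98763106] [-0.46346984 -1.0835826   0.04125669] 0.01079584679584445
```

View pics/w16.png

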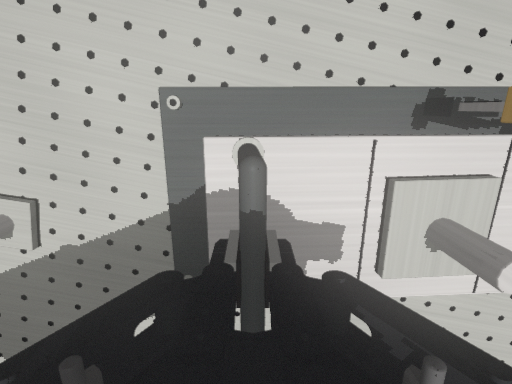

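View pics/s16.png

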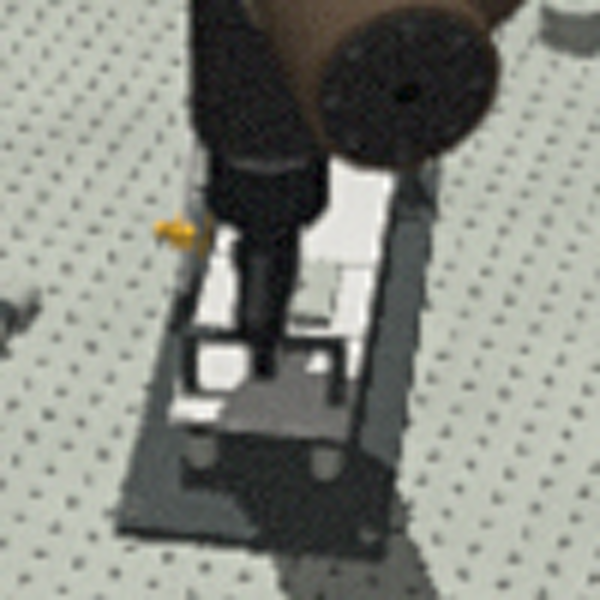

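>>> carry_out --pt "0 0.06 -0.25 0" --pt "0 0.16 -0.68 0" --pt "0 0.27 -1.1 0" --pt "0 0.37 -1.5 0" --pt "0 0.49 -1.92 0" --pt "0 0.61 -2.3 0" --pt "-0.01 0.73 -2.68 0" --pt "-0.01 0.8 -2.89 0"

```text
t: 22.8
ee_pos: [0.4829, 0.09, 0.0882]
orientation: [-179.9, 0.2, 12.3]
wrist_force: [0.4, 0.4, -4.9]
opening: 0.0105
```

```bash
cat > th.py <<'E'
from rig import *
from station import ctrl
o=ctrl.observe();q=rg(o['ee_pos']);a=np.array([.30476,-.0063+.0553]) # grip ref: bar centre at theta0, TCP->bar dz
y,z=q[1],q[2]+.0553
r0=np.hypot(.305,.049);print('rig tcp',q.round(4),'F',o['wrist_force'].round(1),'th(y,z)',np.arctan2(z,y)-np.arctan2(.049,.305),'th(z)',np.arcsin(z/r0)-np.arctan2(.049,.305),'r',np.hypot(y,z),r0,'open',o['opening'],'t',o['t'])
B=R.from_euler('xyz',o['orientation'],degrees=True).as_matrix()
P=lambda th:np.array([.305*np.cos(th)-.049*np.sin(th),.305*np.sin(th)+.049*np.cos(th)])
for th in np.arange(.16,.31,.01):
    d=P(th)-[y,z];v=d[0]*ey+np.array([0,0,d[1]]);print(round(th,3),(B.T@v*100).round(2),end=';')
E
python3 th.py
```

```text
rig tcp [0.0003 0.2933 0.0419] F [ 0.4  0.4 -4.9] th(y,z) 0.16080773026492534 th(z) 0.1608433223929055 r 0.30894415674251974 0.30891099041633335 open 0.010500019359237783 t 22.8
0.16 [ 0.   -0.    0.02];0.17 [-0.    0.09 -0.27];0.18 [-0.    0.19 -0.56];0.19 [-0.    0.3  -0.85];0.2 [-0.    0.4  -1.14];0.21 [-0.01  0.51 -1.43];0.22 [-0.01  0.63 -1.72];0.23 [-0.01  0.74 -2.  ];0.24 [-0.01  0.86 -2.29];0.25 [-0.01  0.98 -2.57];0.26 [-0.01  1.1  -2.86];0.27 [-0.01  1.23 -3.14];0.28 [-0.01  1.36 -3.42];0.29 [-0.01  1.49 -3.7 ];0.3 [-0.01  1.63 -3.98];
```

Now the next stage, smoothly to about 0.25 rad.

>>> carry_out --pt "0 0.08 -0.25 0" --pt "0 0.2 -0.6 0" --pt "0 0.34 -1.0 0" --pt "-0.01 0.48 -1.36 0" --pt "-0.01 0.63 -1.72 0" --pt "-0.01 0.78 -2.1 0" --pt "-0.01 0.91 -2.42 0" --pt "-0.01 0.98 -2.57 0"

```text
t: 23.8
ee_pos: [0.4849, 0.0806, 0.1142]
orientation: [-179.9, 0.2, 12.3]
wrist_force: [-0.1, 4.6, -4.7]
opening: 0.011
```

```bash
python3 th.py; python3 snap.py w17; python3 - <<'E'
from rig import *
from station import ctrl
s=ctrl.camera('side');np.savez('side17.npz',**s)
t=ctrl.camera('top');np.savez('top17.npz',**t)
a=cv2.resize(s['img'][165:215,240:300,::-1],None,fx=6.5,fy=6.5,interpolation=cv2.INTER_CUBIC)
b=cv2.resize(t['img'][170:220,225:285,::-1],None,fx=6.5,fy=6.5,interpolation=cv2.INTER_CUBIC)
cv2.imwrite('pics/s17.png',np.hstack([a,b]))
E
```

```text
rig tcp [0.0003 0.2836 0.0679] F [-0.1  4.6 -4.7] th(y,z) 0.2504001921904808 th(z) 0.25076176303071934 r 0.3091681688060252 0.30891099041633335 open 0.010978084142640156 t 23.8
0.16 [ 0.01 -0.97  2.62];0.17 [ 0.01 -0.87  2.33];0.18 [ 0.01 -0.77  2.04];0.19 [ 0.01 -0.66  1.74];0.2 [ 0.01 -0.56  1.45];0.21 [ 0.   -0.45  1.17];0.22 [ 0.   -0.34  0.88];0.23 [ 0.   -0.22  0.59];0.24 [ 0.   -0.1   0.31];0.25 [0.   0.02 0.02];0.26 [-0.    0.14 -0.26];0.27 [-0.    0.27 -0.54];0.28 [-0.    0.4  -0.82];0.29 [-0.    0.53 -1.1 ];0.3 [-0.    0.67 -1.38];[0.48491404 0.08056715 0.11415076] [-179.87034425    0.22996477   12.3232418 ] [-0.51 -0.56  0.88 -0.05 -1.35  0.64]
```

View pics/w17.png

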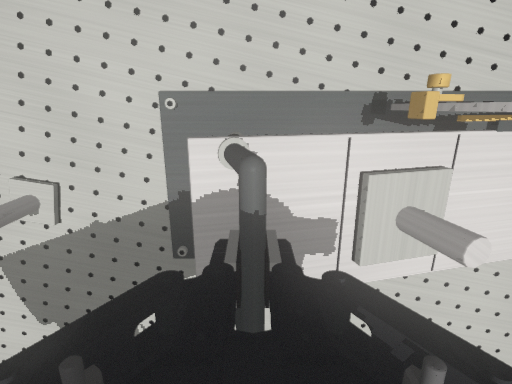

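View pics/s17.png

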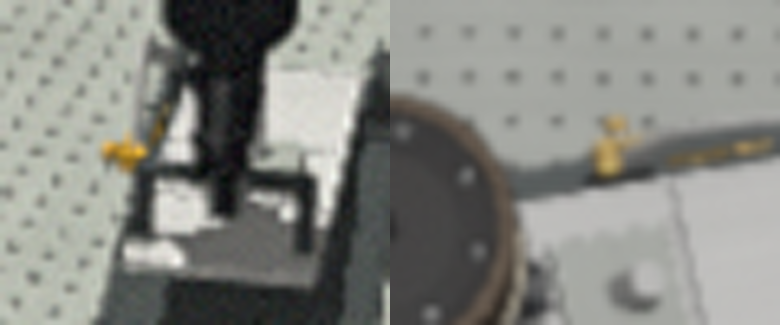

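```bash
cat > brass.py <<'E'
import sys
from rig import *
w=load(sys.argv[1]+'.npz');hsv=cv2.cvtColor(w['img'],cv2.COLOR_RGB2HSV)
m=((hsv[:,:,0]>8)&(hsv[:,:,0]<32)&(hsv[:,:,1]>70))
ys,xs=np.where(m);out=[]
for x,y in zip(xs,ys):
    if w['depth'][y,x]>0:
        p=rg(dep(w,(x,y),w))
        if .045<p[0]<.11 and .05<p[1]<.21 and p[2]>-.02: out.append((x,y,*p,np.hypot(p[1],p[2]),np.arctan2(p[2],p[1])))
out=np.array(out)
def st(n,k):
    q=out[k]
    if len(q)<3: print(n,len(q));return
    A=np.polyfit(q[:,3],q[:,4],1)
    print(n,len(q),'x',np.percentile(q[:,2],[0,50,100]).round(4),'y',q[:,3].min().round(4),q[:,3].max().round(4),'r',q[:,5].min().round(4),q[:,5].max().round(4),'ang med',np.median(q[:,6]).round(4),'slope ang',np.arctan(A[0]).round(3), 'u',q[:,0].min(),q[:,0].max())
st('pointer',(out[:,2]<.067)&(out[:,5]<.155))
st('needle',(out[:,2]>.069)&(out[:,2]<.082)&(out[:,5]<.170))
st('needle tip part',(out[:,2]>.069)&(out[:,2]<.082)&(out[:,5]<.160))
st('block',(out[:,2]>.066)&(out[:,2]<.08)&(out[:,5]>.174)&(out[:,5]<.181))
a,b,c,d=80,140,395,512
cv2.imwrite('pics/%sb.png'%sys.argv[1],cv2.resize(w['img'][a:b,c:d,::-1],None,fx=6,fy=6,interpolation=cv2.INTER_CUBIC))
E
python3 brass.py w17;python3 brass.py w10;python3 brass.py w11
```

```text
pointer 321 x [0.0614 0.0642 0.066 ] y 0.0961 0.1411 r 0.0994 0.1453 ang med 0.2581 slope ang 0.24 u 457.0 511.0
needle 156 x [0.0744 0.0774 0.0793] y 0.1458 0.1629 r 0.1522 0.17 ang med 0.2916 slope ang 0.287 u 438.0 464.0
needle tip part 66 x [0.0755 0.0774 0.0793] y 0.1458 0.1534 r 0.1522 0.16 ang med 0.293 slope ang 0.224 u 454.0 464.0
block 203 x [0.0664 0.0731 0.0797] y 0.1663 0.1752 r 0.174 0.181 ang med 0.2942 slope ang 0.166 u 419.0 439.0
pointer 141 x [0.0621 0.0647 0.0667] y 0.0873 0.1446 r 0.0873 0.1446 ang med 0.011 slope ang 0.002 u 261.0 312.0
needle 170 x [0.074  0.079  0.0801] y 0.1427 0.1693 r 0.1473 0.1699 ang med 0.2827 slope ang 0.204 u 239.0 264.0
needle tip part 96 x [0.0753 0.0791 0.08  ] y 0.1427 0.1555 r 0.1473 0.16 ang med 0.2733 slope ang 0.058 u 251.0 264.0
block 95 x [0.0661 0.0728 0.08  ] y 0.1667 0.1733 r 0.1741 0.181 ang med 0.2956 slope ang 0.265 u 232.0 239.0
pointer 219 x [0.0625 0.0635 0.0654] y 0.0862 0.1452 r 0.0862 0.1453 ang med 0.0095 slope ang -0.001 u 416.0 478.0
needle 110 x [0.0746 0.0771 0.0794] y 0.1459 0.1633 r 0.1523 0.17 ang med 0.2906 slope ang 0.3 u 428.0 448.0
needle tip part 44 x [0.0755 0.0771 0.0794] y 0.1459 0.1533 r 0.1523 0.1599 ang med 0.2904 slope ang 0.241 u 440.0 448.0
block 125 x [0.0663 0.0732 0.0799] y 0.1664 0.1744 r 0.1741 0.1808 ang med 0.2934 slope ang 0.208 u 414.0 428.0
```

View pics/w17b.png

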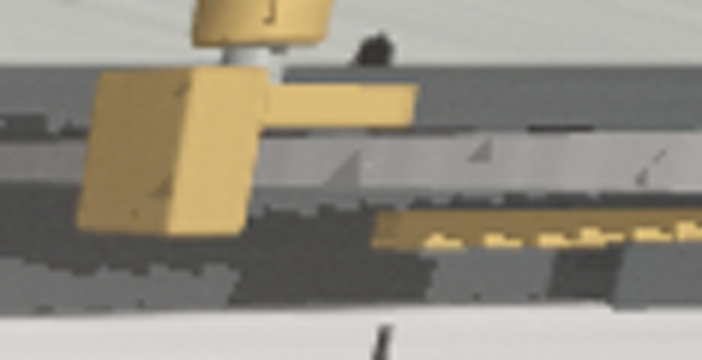

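```bash
python3 - <<'E'
from rig import *
w=load('w10.npz')
for u in (248,254,259):
    print(u)
    for v in range(230,246):
        q=rg(dep(w,(u,v),w));print(v,w['img'][v,u],q.round(4),np.arctan2(q[2],q[1]).round(3))
E
```

```text
248
230 [123 104  69] [0.089  0.1582 0.0469] 0.288
231 [125 104  68] [0.0882 0.1582 0.0474] 0.291
232 [123 103  66] [0.0869 0.1583 0.0467] 0.287
233 [124 104  70] [0.0856 0.1583 0.0463] 0.284
234 [121 101  67] [0.0845 0.1583 0.0462] 0.284
235 [118 100  67] [0.0798 0.1584 0.0383] 0.237
236 [119  99  66] [0.0788 0.1584 0.0385] 0.238
237 [120 100  67] [0.079  0.1584 0.041 ] 0.254
238 [119 102  67] [0.0795 0.1583 0.0444] 0.274
239 [119 100  68] [0.079  0.1583 0.0456] 0.28
240 [130 108  72] [0.0792 0.1583 0.0481] 0.295
241 [133 111  74] [0.0783 0.1583 0.0484] 0.297
242 [133 112  72] [0.0769 0.1583 0.0477] 0.293
243 [135 112  73] [0.0758 0.1583 0.0476] 0.292
244 [120 115 109] [0.0744 0.1583 0.0469] 0.288
245 [117 114 112] [0.0741 0.1583 0.0483] 0.296
254
230 [118 116 113] [0.0741 0.1525 0.0138] 0.09
231 [119 117 114] [0.0748 0.1525 0.0178] 0.116
232 [119 118 115] [0.0734 0.1525 0.0172] 0.112
233 [117 116 113] [0.0738 0.1525 0.0206] 0.134
234 [118 103  77] [0.0796 0.1525 0.0356] 0.229
235 [118  99  65] [0.0794 0.1526 0.0374] 0.24
236 [119 100  65] [0.0795 0.1526 0.0399] 0.256
237 [119  99  
[... 464 characters left out ...]
 [67 65 65] [ 0.0513  0.1461 -0.0341] -0.229
232 [88 85 82] [ 0.0498  0.1461 -0.0344] -0.231
233 [88 82 76] [0.073  0.1472 0.019 ] 0.128
234 [117  98  67] [0.0795 0.1476 0.0354] 0.235
235 [120 100  66] [0.0793 0.1476 0.0372] 0.247
236 [120 101  68] [0.0793 0.1477 0.0394] 0.261
237 [120 101  69] [0.0793 0.1477 0.0417] 0.275
238 [121 103  70] [0.0797 0.1478 0.0447] 0.294
239 [131 110  74] [0.0789 0.1478 0.0453] 0.297
240 [132 111  75] [0.0778 0.1478 0.0453] 0.297
241 [131 109  72] [0.0768 0.1478 0.0453] 0.297
242 [129 113  84] [0.0756 0.1477 0.045 ] 0.296
243 [121 117 112] [0.0739 0.1477 0.0438] 0.288
244 [120 117 114] [0.0743 0.1478 0.0466] 0.305
245 [121 118 116] [0.0737 0.1478 0.0476] 0.312
```

>>> carry_out --pt "0 0.05 -0.1 0" --pt "0 0.1 -0.22 0" --pt "0 0.16 -0.32 0" --pt "0 0.17 -0.35 0" --pt "0 0.17 -0.35 0" --pt "0 0.17 -0.35 0"

```text
t: 24.7
ee_pos: [0.4852, 0.0792, 0.1175]
orientation: [-179.9, 0.2, 12.3]
wrist_force: [-1.2, 5.6, -5.6]
opening: 0.0108
```

```bash
python3 th.py|head -1|cut -c1-230; python3 snap.py w18; python3 brass.py w18; python3 - <<'E'
from rig import *
w=load('w18.npz')
# plate plane fit: bright plate pixels
I=w['img'];g=I.min(2)
P=[];
for v in range(135,280,2):
    for u in range(195,512,2):
        if g[v,u]>165 and w['depth'][v,u]>0:
            q=rg(dep(w,(u,v),w))
            if abs(q[0])<.05 and .06<q[1]<.32 and .03<q[2]<.1: P.append(q)
P=np.array(P);A=np.c_[P[:,:2],np.ones(len(P))];k=np.linalg.lstsq(A,P[:,2],rcond=None)[0]
r=P[:,2]-A@k;ok=abs(r)<.004;k=np.linalg.lstsq(A[ok],P[ok,2],rcond=None)[0];print('plate angle',np.arctan(k[1]),'x tilt',k[0],ok.sum(),np.std(r[ok]))
E
```

```text
rig tcp [0.0003 0.2821 0.0712] F [-1.2  5.6 -5.6] th(y,z) 0.26225998771689213 th(z) 0.26269026360118936 r 0.3092073613715541 0.30891099041633335 open 0.010776318749432587 t 24.7
[0.48523898 0.07915939 0.11752128] [-179.85478852    0.23257643   12.3254857 ] [ 0.03  0.02  0.01 -0.03 -0.01 -0.02]
pointer 327 x [0.0614 0.0642 0.066 ] y 0.0915 0.1404 r 0.0949 0.1458 ang med 0.27 slope ang 0.25 u 454.0 511.0
needle 151 x [0.0748 0.0775 0.0795] y 0.1457 0.1629 r 0.152 0.1699 ang med 0.2917 slope ang 0.289 u 436.0 458.0
needle tip part 64 x [0.0756 0.0775 0.0795] y 0.1457 0.1535 r 0.152 0.1599 ang med 0.2922 slope ang 0.268 u 448.0 458.0
block 208 x [0.0663 0.0731 0.0798] y 0.1663 0.1734 r 0.174 0.181 ang med 0.2942 slope ang 0.257 u 420.0 433.0
plate angle 0.259596631077193 x tilt -0.004643494961738752 3515 0.0010753639879669925
```

View pics/w18.png

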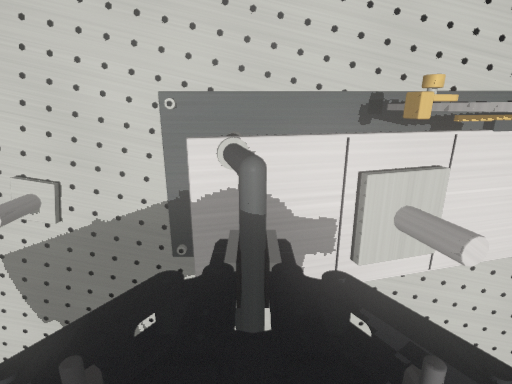

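>>> carry_out --pt "0 0.03 -0.06 0" --pt "0 0.05 -0.12 0" --pt "0 0.05 -0.12 0" --pt "0 0.05 -0.12 0"

```text
t: 25.25
ee_pos: [0.4854, 0.0786, 0.1187]
orientation: [-179.9, 0.2, 12.3]
wrist_force: [-0.5, 4.2, -4.4]
opening: 0.0106
```

```bash
python3 th.py|head -1|cut -c1-230; python3 snap.py w19; python3 - <<'E'
from rig import *
w=load('w19.npz')
cv2.imwrite('pics/w19z.png',cv2.resize(w['img'][125:290,320:490,::-1],None,fx=3.5,fy=3.5,interpolation=cv2.INTER_CUBIC))
E
```

```text
rig tcp [0.0003 0.2816 0.0724] F [-0.5  4.2 -4.4] th(y,z) 0.2664949717735899 th(z) 0.26695707401459823 r 0.30922570388923915 0.30891099041633335 open 0.010566868853017549 t 25.25
[0.48535131 0.07864999 0.11872257] [-179.85607184    0.23216325   12.32576727] [ 0.06  0.03  0.   -0.03  0.04 -0.05]
```

View pics/w19z.png

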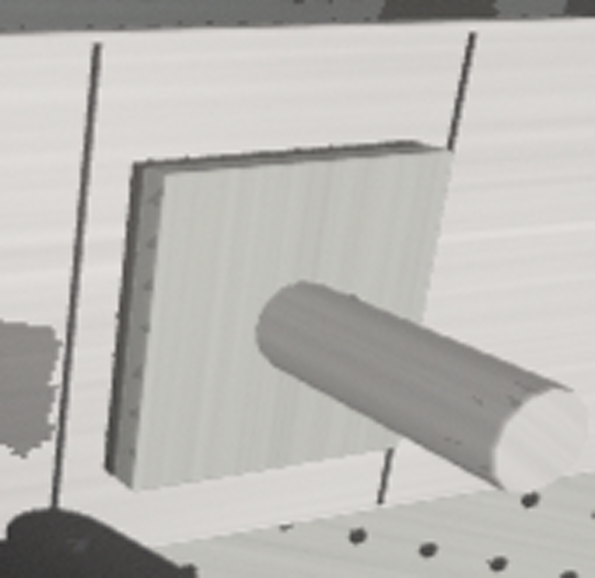

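```bash
python3 - <<'E'
from rig import *
w=load('w19.npz');th=.267
f=lambda p:(p[0]/3.5+320-.36,p[1]/3.5+125-.36)
c,s=np.cos(th),np.sin(th)
def plate(uv,h):
    o,d=ray(w,f(uv),w);o=rg(o);d=np.array([d@ex,d@ey,d[2]])
    T=lambda v:np.array([v[0],v[1]*c+v[2]*s,-v[1]*s+v[2]*c])
    o,d=T(o),T(d);return (o+d*((h-o[2])/d[2]))
for n,uv in dict(far=((97,45),(55,505)),near=((472,35),(382,500))).items(): print(n,[plate(q,.004).round(4) for q in uv])
C=np.array([plate(q,.014) for q in [(163,175),(452,152),(133,489),(398,445)]]);print('base',C.round(4))
print('bottom',[plate(q,.004).round(4) for q in [(133,164),(108,472)]])
print('post top',plate((543,440),.064).round(4))
t=load('top17.npz')
E
```

```text
far [array([0.0533, 0.2311, 0.004 ]), array([-0.0389,  0.2309,  0.004 ])]
near [array([0.0529, 0.1473, 0.004 ]), array([-0.0512,  0.1466,  0.004 ])]
base [[ 0.0315  0.222   0.014 ]
 [ 0.0321  0.1583  0.014 ]
 [-0.0311  0.2206  0.014 ]
 [-0.0306  0.1571  0.014 ]]
bottom [array([0.0312, 0.2212, 0.004 ]), array([-0.0331,  0.2193,  0.004 ])]
post top [0.0009 0.1899 0.064 ]
```

```bash
python3 - <<'E'
from station import ctrl
o=ctrl.observe();print(o['t'],o['joint_vel'].round(2),o['wrist_force'].round(1),o['opening']);print(ctrl.sign_off())
E
```

```text
25.3 [-0.02 -0.03  0.05  0.1   0.05 -0.07] [ 0.1  3.9 -4.9] 0.010358613275090321
the job is handed in; nothing more can be done
None
```

I set the larger sled on the level plate between the scribed lines and let go of it. I then took the grab handle, swung the plate up to the index, and handed in while still holding it, at t = 25.3 s. No verdict was reported.

**Last checks**
- **Plate angle:** about 0.267 rad from the gripper position. A plane fitted to the plate just before the last small raise gave 0.260 against 0.262 from the gripper.
- **Index angle:** about 0.263 rad from wrist-camera depth, taken as the middle of the index's visible faces (0.23 to 0.297). I aimed slightly above that middle as a hedge. A direct ray to the index tip was unsteady, giving 0.20 to 0.29.
- **Sled:** about 1 mm from its place and square within about 1 to 2 degrees, measured on the raised plate.
- **Hold:** the gripper was closed on the bar (opening 10.4 mm), carrying about 5 N vertically and 4 N along the plate, with the arm at rest.

**What disagreed:** my first grasp of the handle closed above the bar, with the opening at 2.9 mm. The cameras put the real fingertips about 37 mm behind the stated tool point. I reopened, went about 36 mm lower and gripped the bar properly. The sled's post was therefore probably held only near its top, but it did not slip.

I did not measure the bystanders or the index for movement at the end. No unexpected force appeared on the wrist.

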